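Lay the slide box down in the transport tray

TASK

A long slide box full of glass slides stands on its end in the steel transport tray. Tip it over with your fingertips, away from the nearer end wall of the tray so that its lid ends up on top, and let it down gently, supported until it is nearly flat and never left to topple; leave it lying flat on the tray floor, squarely against that end wall. Do not grip, lift or carry the box, press on it only lightly, leave the other slide box and the things on the bench where they are, and finish with your hand clear.

Things in the scene. Friction and masses are not known exactly. Their poses are not given: they have to be found in the camera images.
- slide_box: Closed blue slide box to lay down: 33 mm thick (its x), 95 wide (y), 205 long (z), about 0.4 kg, flat faces, standing on one short end. Origin: centre of that foot end, on the tray floor. z runs along it (up at the start); x points out of the lid face (paper card), towards the end wall at the start. It must go over towards its own -x, so that x ends pointing up; it topples past about 9 degrees.
- box_top (a point): Centre of the top end of that box, 205 mm from its foot end; axes as the box.
- tray_stop (a point): Foot of the tray's end wall that the box must finally lie against: middle of its inner face, at tray floor level (3 mm above the bench). x points level out through the wall, y along it, z up. The fixed tray is 380 mm (x) by 256 mm inside; its walls rise 13 mm above its floor. At the start the box stands 15 to 50 mm from this wall, square to it within 3 degrees.
- lying_box: A second box of the same kind already lying flat in the tray beside the first (205 mm along x, 95 mm along y, 33 mm high), not to be moved. Origin on the tray floor, on its centre line, 30 mm from its end nearest the end wall; x points to that end.
- medium_bottle: Small brown glass bottle standing on the bench beyond the end wall, 48 mm diameter, 105 mm high; origin at the centre of its base. Not to be moved.
- stain_jar: White square staining jar with a round knobbed lid, standing on the bench beyond the end wall, 58 mm square, 112 mm high; origin at the centre of its base. Not to be moved.
- pipette: White pipette lying on the bench beside the tray, about 240 mm long along its x, 36 mm high; origin underneath it. Not to be moved.
Not all that is in view belongs to the job. Leave any brown look-alike of the slide_box alone.

How it is judged:
At the end, for the whole second after the job is handed in: The box lies flat on the tray floor, lid up (within 3.5 degrees), its foot end within 6 mm of the end wall and square to it within 3.5 degrees, at rest; the other box is where it was (12 mm) (angle between slide_box's own x axis and vertical below 0.06 rad and z of slide_box in the frame of tray_stop between 0.012 and 0.021 m and x of slide_box in the frame of tray_stop between -0.006 and 0.003 m and angle between the z axis of slide_box and the x axis of tray_stop, either way round below 0.06 rad and linear speed of slide_box below 0.02 m/s and angular speed of slide_box below 0.1 rad/s and distance of lying_box from where it was at the start of the episode below 0.012 m); the robot touches nothing.
It fails at once if the box toppled or dropped: it turned faster than 4 rad/s (as from a free drop of its end by more than about 2 cm) (angular speed of slide_box above 4 rad/s).
It fails at once if the box was lifted: its foot rose more than 30 mm above the tray floor (z of slide_box in the frame of tray_stop above 0.03 m).
It fails at once if the box was gripped or pressed hard: more than 30 N from the fingers (contact force between the fingers and slide_box above 30 N).
It fails at once if the other slide box was moved by more than 12 mm (distance of lying_box from where it was at the start of the episode above 0.012 m).
It fails at once if something on the bench was moved by more than 15 mm (distance of any of medium_bottle, stain_jar, pipette from where it was at the start of the episode above 0.015 m).
It also fails if it takes over 70 s, if anything falls off the work surface, if the arm or the gripper's body presses on something with over 40 N, if the wrist force passes 120 N, or if a joint passes its speed limit or range.

ROBOT

A 6-joint arm with a two-finger parallel gripper is mounted at the origin on the work surface. World frame = base frame: x ahead of the robot, y to its left, z up, the work surface at z = 0. Lengths are in m, angles in rad, forces in N, time in s.
With the tool pointing down it reaches from about 0.225 to 0.875 m from the base axis. Payload 3.4 kg.
Tool frame: the origin (TCP) lies on the centre line of the jaws, within the pads' length; the fingertips stand 19 mm ahead of it and the grasp point (between the pads) is the TCP; z points along the fingers, y is the direction in which the jaws open and shut (so a half turn about z gives the same grasp; the last joint's range is limited). The gripper opens to 85 mm and grips with 20 to 120 N. Pads are 22 mm wide; open, the fingers measure 114 mm over their backs; the gripper's body (76 mm by 85 mm) begins 54 mm behind the grasp point. The pads swing forward as they close: fully open they stand 13 mm farther back than shut.
Start: joints at [-0.121, 0.276, 1.505, -0, 1.361, -0.121], TCP at [0.575, -0, 0.25] pointing down, gripper open.
Joint ranges: [-2.89, 2.89], [-0.75, 2.08], [0.22, 2.7], [-1.18, 4.32], [0.11, 2.71], [-2.7, 2.7]. Speed limits (rad/s): [2.57, 2.57, 3.14, 3.14, 3.14, 3.14].

INTERFACE

Orientations are given as a unit quaternion [w, x, y, z].
In Python, from rig import monitor, eyes, manip, models gives the robot as it stands.
- The arm moves only by the tool send_rows, never from a script. Its argument "deltas" is a list of rows, each an object with "dp": the shift along the world's x, y, z each as a share of 0.12 m, from -1 to 1, a list of three; "rotation": the turn, a rotation vector about the world's x, y, z each as a share of 0.5 rad, from -1 to 1, a list of three. In form: [{"dp": [dx, dy, dz], "rotation": [rx, ry, rz]}, ...]. A call has 1 to 12 rows; each row is the pose to reach, as a shift and turn from the pose commanded when the call began; what a row does not reach only later rows make up. A row lasts 1/12 s, in which the tool goes at most 41.7 mm and 7.16 degrees, less where a joint would pass 70% of its speed; a pose out of reach is approached as far as the arm can. A call with a number of a shift or a turn outside -1 to 1 is refused whole. A call with a gripper value outside its range is refused whole. "fingers" is the closure, from -1 (fully open) to 1 (shut), set as the call begins (left out, the last holds). The fingers move at their own pace and stop on an object; "grip_force" is the grip in N (left out, the last holds). Time passes only in rows, so rows that repeat a pose let the fingers close. It gives the time, the measured TCP pose, the force and the opening at its end, in the units of the state.
- monitor.get_state(): the state, without advancing time (a new reading comes with each control period).
- eyes.get_image(name): name is "scene" or "side" or "wrist"; returns a dict with "color" (400x640x3 uint8, red, green, blue), "depth" (400x640 float32, m along the optical axis (not along the pixel's ray), 0 where there is no reading), "mtx" (3x3 intrinsics, pixels), "k1" (the pictures are not rectified: a ray, as slopes to the right and down, at radius r is drawn at 1 + k1 r^2 times it, then the intrinsics apply), "rvec" (rotation vector, rad) and "tvec" (3), from world to camera coordinates, as OpenCV has them. Camera axes: x right, y down, z forward; pixel columns grow to the right and rows downward; lengths in m; the calibration is good to about 2 mm. A picture is of the moment at which its call begins.
- manip.sign_off(): hands the job in, once; it reports no verdict.
Trained networks look in a picture, given as the dict that the camera call returned (one of the last four; its "shot" number tells which), for a name from the list of things; names that differ only in an ending like _2 or _b are one class to them, and where a whole thing is asked for, a point or a joint stands for the part that bears it (a point fixed in the world has none). Each returns a list of dicts, best first, with "score" (0 to 1); they miss things now and then, are a little off and sometimes report something else, mostly with a low value. They report only what shows in the picture. A call takes as long as a camera call. They do not tell look-alikes from the thing itself.
- models.find_in(name, picture): "box" ([left, top, right, bottom] in pixels, round what is visible of it).
The state is a dict: "clock": time; "qpos": joint angles; "qd": joint speeds; "effort": joint torques, N m; "position": TCP position; "ee_rot": TCP orientation; "contact_force": force on the tool from outside, world axes, zero at the start; "moment": the same for the moment, N m; "width": finger opening in m.
Only numpy, scipy, OpenCV 4.12 (cv2) and the standard library are available. Lean on these libraries where they do the work, as an engineer would, in place of code of your own. Each camera call takes 0.05 s, during which the arm holds its last target.

## Working session

There is one attempt and no reset: what is moved stays moved. The work goes in short steps, Python scripts to look and compute and a tool call to move; the robot and the scene stay as the last step left them, time stands still between calls to the robot, and variables do not carry over. Pictures are saved under pics/ and viewed, and the job is handed in when it is done.

Besides the shell and the picture viewer there is one more tool, called after ">>>" in YAML: its name, and indented under it one key for each argument. send_rows: Moves the arm, as the interface text tells. Its arguments: {"type":"object","properties":{"deltas":{"type":"array","items":{"type":"object","properties":{"dp":{"type":"array","items":{"type":"number"}},"rotation":{"type":"array","items":{"type":"number"}}}}},"fingers":{"type":"number"},"grip_force":{"type":"number"}},"required":["deltas"]}

```bash
mkdir -p pics
cat > h.py <<'E'
import numpy as np, cv2
from rig import monitor, eyes, manip, models
def save(im,name): cv2.imwrite('pics/'+name, im['color'][:,:,::-1])
def cam(im):
    R,_=cv2.Rodrigues(np.array(im['rvec'],float)); return R,np.array(im['tvec'],float).ravel()
def cloud(im):
    h,w=im['depth'].shape; K=np.array(im['mtx'],float); k1=float(im['k1'])
    u,v=np.meshgrid(np.arange(w),np.arange(h))
    p=np.stack([u,v],-1).reshape(-1,1,2).astype(np.float64)
    n=cv2.undistortPoints(p,K,np.array([k1,0,0,0,0.])).reshape(h,w,2)
    d=im['depth'].astype(float)
    c=np.concatenate([n*d[...,None],d[...,None]],-1)
    R,t=cam(im)
    W=(c-t)@R
    W[d<=0]=np.nan
    return W
def project(im,P):
    K=np.array(im['mtx'],float)
    return cv2.projectPoints(np.atleast_2d(np.array(P,float)),np.array(im['rvec'],float),np.array(im['tvec'],float),K,np.array([float(im['k1']),0,0,0,0]))[0].reshape(-1,2)
E
python3 - <<'E'
from h import *
for n in ['scene','side','wrist']:
    im=eyes.get_image(n); save(im,n+'0.png')
    np.savez('pics/%s0.npz'%n,**{k:np.array(v) for k,v in im.items()})
    for o in ['slide_box','lying_box','medium_bottle','stain_jar','pipette']:
        print(n,o,[(np.round(r['box']).astype(int).tolist(),round(r['score'],2)) for r in models.find_in(o,im)][:3])
s=monitor.get_state(); print(s)
E
```

```text
scene slide_box [([346, 92, 375, 170], 0.93), ([256, 151, 296, 216], 0.88)]
scene lying_box [([265, 201, 345, 283], 0.56)]
scene medium_bottle [([296, 142, 316, 180], 0.75)]
scene stain_jar [([348, 172, 376, 212], 0.9), ([255, 151, 295, 212], 0.48)]
scene pipette [([327, 248, 369, 334], 0.71)]
side slide_box [([356, 226, 424, 342], 0.68), ([384, 148, 440, 239], 0.62)]
side lying_box [([326, 185, 371, 250], 0.62), ([313, 158, 444, 261], 0.59), ([274, 184, 296, 245], 0.42)]
side medium_bottle [([417, 237, 437, 288], 0.8)]
side stain_jar [([320, 232, 356, 294], 0.71)]
side pipette [([272, 183, 298, 242], 0.63)]
wrist slide_box [([0, 1, 258, 127], 0.71)]
wrist lying_box [([272, 1, 408, 213], 0.65)]
wrist medium_bottle []
wrist stain_jar []
wrist pipette [([441, 10, 518, 214], 0.79), ([272, 1, 407, 213], 0.47)]
{'clock': 0.9, 'qpos': array([-1.21029875e-01,  2.75853429e-01,  1.50492016e+00, -1.53379333e-05,
        1.36068040e+00, -1.20979965e-01]), 'qd': array([-0.00041085, -0.00144177,  0.00131198,  0.000144  ,  0.00018292,
        0.00034172]), 'effort': array([-1.97197928e-04, -4.16646910e+01, -2.46103442e+01,  1.19215673e-05,
        2.18059290e-04,  2.38229596e-06]), 'position': array([ 5.75022051e-01, -3.04703236e-05,  2.50346544e-01]), 'ee_rot': array([5.92064582e-05, 7.07123294e-01, 7.07090264e-01, 3.68417729e-05]), 'contact_force': array([-0.01956657,  0.49270897, -0.07669233]), 'moment': array([ 0.00259822, -0.03161189,  0.0144025 ]), 'width': 0.08556530814880056}
```

View pics/scene0.png

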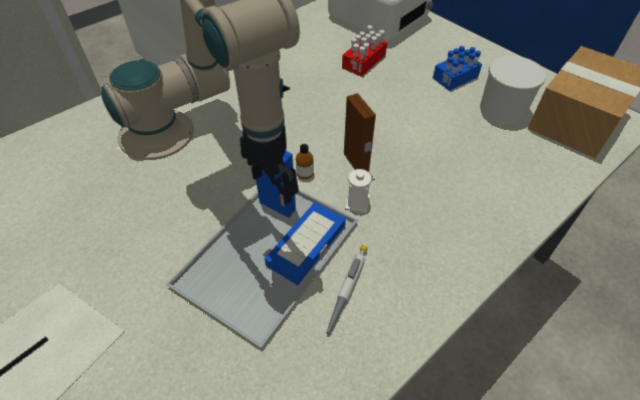

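View pics/side0.png

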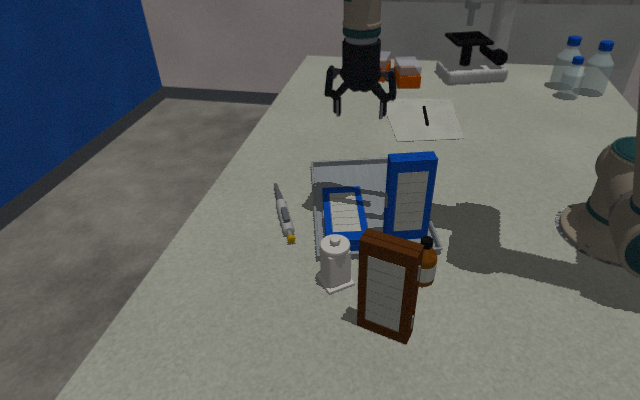

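View pics/wrist0.png

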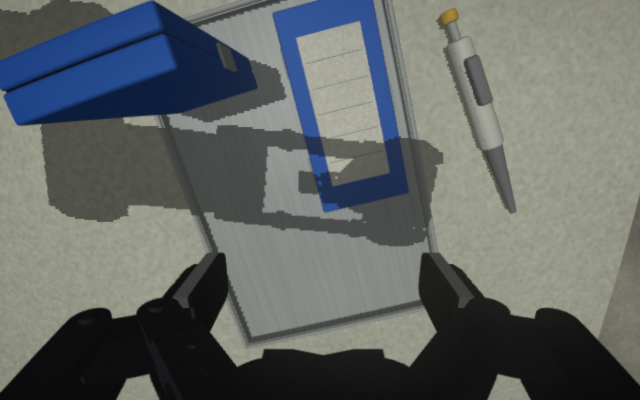

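The blue standing box is at side (410,195), scene (275,185) and wrist (130,60). It stands in the tray beside the lying blue box at side (345,215). The other standing box is the brown look-alike on the bench at side (390,285), scene (360,130), which I leave alone. Next I measure positions from the depth images and check a crop.

```bash
cat > m.py <<'E'
from h import *
import sys
def load(n): 
    d=np.load('pics/%s.npz'%n); return {k:d[k] for k in d.files}
E
python3 - <<'E'
from m import *
for n in ['scene0','side0','wrist0']:
    im=load(n); W=cloud(im); c=im['color'].astype(int)
    R,t=cam(im); print(n,'cam at',np.round(-R.T@t,3))
    blue=(c[...,2]>c[...,0]*2)&(c[...,2]>c[...,1]*1.5)&(c[...,2]>60)
    P=W[blue]; P=P[~np.isnan(P).any(1)]
    P=P[(P[:,0]>.2)&(P[:,0]<.9)&(abs(P[:,1])<.5)&(P[:,2]<.3)]
    print(len(P),'z range',P[:,2].min(),P[:,2].max())
    for lo,hi in [(.0,.03),(.03,.05),(.06,.1),(.1,.15),(.15,.2),(.2,.22)]:
        q=P[(P[:,2]>lo)&(P[:,2]<hi)]
        if len(q): print(lo,hi,len(q),np.round(np.percentile(q,[1,50,99],axis=0),3).tolist())
im=load('side0'); cv2.imwrite('pics/crop0.png',cv2.resize(im['color'][130:350,250:470,::-1],None,fx=2.7,fy=2.7,interpolation=cv2.INTER_CUBIC))
E
```

```text
scene0 cam at [ 1.099 -0.34   0.961]
2710 z range 0.0009929883594552058 0.25032749185420217
0.0 0.03 535 [[0.421, -0.039, 0.003], [0.617, 0.069, 0.019], [0.668, 0.169, 0.03]]
0.03 0.05 1619 [[0.428, -0.036, 0.031], [0.604, 0.067, 0.037], [0.665, 0.172, 0.048]]
0.06 0.1 227 [[0.418, 0.065, 0.061], [0.451, 0.076, 0.079], [0.501, 0.112, 0.099]]
0.1 0.15 126 [[0.425, 0.067, 0.101], [0.451, 0.075, 0.115], [0.494, 0.088, 0.149]]
0.15 0.2 58 [[0.481, 0.083, 0.152], [0.5, 0.104, 0.184], [0.505, 0.116, 0.2]]
0.2 0.22 72 [[0.485, 0.091, 0.201], [0.498, 0.105, 0.208], [0.507, 0.117, 0.212]]
side0 cam at [0.464 0.889 0.657]
3210 z range 0.001953572797694292 0.2098885658997181
0.0 0.03 379 [[0.408, 0.036, 0.004], [0.458, 0.106, 0.019], [0.655, 0.167, 0.03]]
0.03 0.05 1041 [[0.41, -0.035, 0.031], [0.579, 0.089, 0.036], [0.661, 0.165, 0.047]]
0.06 0.1 248 [[0.407, 0.091, 0.06], [0.485, 0.112, 0.079], [0.505, 0.121, 0.099]]
0.1 0.15 324 [[0.408, 0.091, 0.101], [0.485, 0.112, 0.127], [0.504, 0.121, 0.15]]
0.15 0.2 640 [[0.408, 0.093, 0.151], [0.461, 0.107, 0.185], [0.504, 0.12, 0.2]]
0.2 0.22 518 [[0.409, 0.07, 0.2], [0.456, 0.097, 0.207], [0.503, 0.12, 0.209]]
wrist0 cam at [0.574 0.071 0.374]
26047 z range -0.0005445605055163168 0.21077117030332876
0.0 0.03 226 [[0.33, 0.064, 0.003], [0.496, 0.087, 0.022], [0.503, 0.132, 0.03]]
0.03 0.05 9432 [[0.462, -0.034, 0.034], [0.587, 0.084, 0.036], [0.658, 0.164, 0.045]]
0.06 0.1 717 [[0.419, 0.064, 0.06], [0.484, 0.082, 0.078], [0.503, 0.116, 0.099]]
0.1 0.15 1302 [[0.418, 0.064, 0.101], [0.496, 0.087, 0.13], [0.504, 0.117, 0.15]]
0.15 0.2 1974 [[0.452, 0.073, 0.151], [0.498, 0.096, 0.177], [0.504, 0.118, 0.2]]
0.2 0.22 12223 [[0.412, 0.066, 0.203], [0.46, 0.092, 0.208], [0.502, 0.115, 0.21]]
```

View pics/crop0.png

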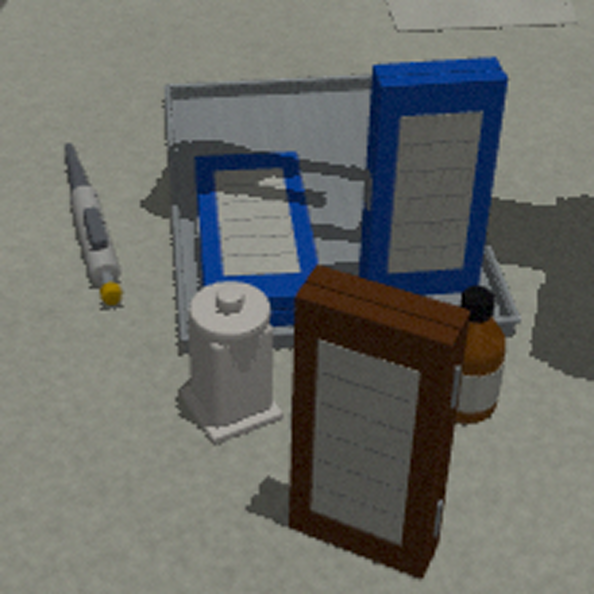

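Run:
```python
from m import *
def rect(P):
    r=cv2.minAreaRect((P[:,:2]*1000).astype(np.float32)); return np.round(r[0],1),np.round(r[1],1),round(r[2],2)
for n in ['scene0','side0','wrist0']:
    im=load(n); W=cloud(im); c=im['color'].astype(int)
    blue=(c[...,2]>c[...,0]*2)&(c[...,2]>c[...,1]*1.5)&(c[...,2]>60)
    ok=~np.isnan(W).any(-1)&(W[...,0]>.2)&(W[...,0]<.9)&(abs(W[...,1])<.5)
    P=W[ok&blue&(W[...,2]>.203)&(W[...,2]<.213)]
    print(n,'top',len(P),rect(P) if len(P)>5 else '')
    # all near-lying top
    P=W[ok&(W[...,2]>.033)&(W[...,2]<.039)&(W[...,0]>.51)&(W[...,0]<.68)&(W[...,1]>-.06)&(W[...,1]<.2)]
    print('lying',rect(P),np.median(P[:,2]))
    # faces of the standing box: y face
    P=W[ok&(W[...,2]>.06)&(W[...,2]<.2)&(W[...,0]>.40)&(W[...,0]<.51)&(W[...,1]>.05)&(W[...,1]<.14)]
    print('stand pts',len(P),np.round(np.percentile(P,[1,50,99],axis=0),3).tolist())
    if n=='side0':
        q=P[P[:,0]>.415]; q=q[q[:,0]<.495]
        A=np.c_[q[:,0],q[:,2],np.ones(len(q))]; k=np.linalg.lstsq(A,q[:,1],rcond=None)[0]; r=q[:,1]-A@k
        g=abs(r-np.median(r))<.006; k=np.linalg.lstsq(A[g],q[g,1],rcond=None)[0]
        print('lid plane y=',k, 'yaw deg',np.degrees(np.arctan(k[0])), 'std',np.std(q[g,1]-A[g]@k), 'y at x=.457', k[0]*.457+k[2]+k[1]*.1)
    # rim
    P=W[ok&~blue&(W[...,2]>.0125)&(W[...,2]<.020)&(W[...,0]>.35)&(W[...,0]<.75)&(W[...,1]>-.3)&(W[...,1]<.22)]
    print('rim',len(P),rect(P))
    np.save('pics/rim_%s.npy'%n,P)
```

```text
scene0 top 65 (array([495.9, 103.3]), array([15.2, 32.3]), 19.68)
lying (array([600.1,  69.5]), array([ 98.1, 209.6]), 14.6) 0.03650956817636336
stand pts 462 [[0.418, 0.065, 0.061], [0.457, 0.077, 0.098], [0.505, 0.12, 0.199]]
rim 1324 (array([584.6,  21.8]), array([354.1, 450.5]), 14.08)
side0 top 455 (array([503.5, 197.1]), array([312.6,  89.6]), 65.69)
lying (array([598.5,  68.6]), array([ 96.1, 207.9]), 13.8) 0.03574610172626208
stand pts 2689 [[0.408, 0.093, 0.061], [0.455, 0.107, 0.135], [0.504, 0.12, 0.199]]
lid plane y= [ 0.28501255 -0.00068093 -0.02139104] yaw deg 15.90821720736232 std 0.0013845098822916266 y at x=.457 0.1087916051539158
rim 723 (array([591.9,  -6.3]), array([349.3, 398.5]), 14.7)
wrist0 top 12098 (array([454.6,  90.8]), array([95.1, 33.3]), 15.8)
lying (array([595.8,  67.3]), array([ 95.8, 205.7]), 13.53) 0.036363198137075704
stand pts 7196 [[0.416, 0.063, 0.064], [0.491, 0.084, 0.158], [0.504, 0.118, 0.199]]
rim 5832 (array([586.3,  -7.3]), array([344.1, 393.8]), 14.63)
```

Run:
```python
from m import *
a=np.radians(14); u=np.array([-np.sin(a),np.cos(a)]); v=np.array([np.cos(a),np.sin(a)])
for n in ['scene0','side0','wrist0']:
    im=load(n); W=cloud(im); c=im['color'].astype(int)
    ok=~np.isnan(W).any(-1)&(W[...,2]>.009)&(W[...,2]<.022)
    blue=(c[...,2]>c[...,0]*1.5)&(c[...,2]>c[...,1]*1.3)
    P=W[ok&~blue]; P=P[(P[:,0]>.3)&(P[:,0]<.8)&(abs(P[:,1])<.3)]
    U=P[:,:2]@u; V=P[:,:2]@v
    print(n); 
    h,e=np.histogram(U,bins=np.arange(-.35,.15,.004)); print('U',[(round(e[i],3),h[i]) for i in range(len(h)) if h[i]>60])
    h,e=np.histogram(V,bins=np.arange(.3,.8,.004)); print('V',[(round(e[i],3),h[i]) for i in range(len(h)) if h[i]>40])
    L=W[:,:,:2]
    # lying/standing in uv
print('stand top', np.array([.4546,.0908])@u, np.array([.4546,.0908])@v,'lying',np.array([.5965,.068])@u,np.array([.5965,.068])@v)
```

```text
scene0
U [(np.float64(-0.346), np.int64(180)), (np.float64(-0.342), np.int64(163)), (np.float64(0.042), np.int64(156)), (np.float64(0.046), np.int64(71))]
V [(np.float64(0.4), np.int64(170)), (np.float64(0.404), np.int64(311)), (np.float64(0.408), np.int64(43)), (np.float64(0.66), np.int64(87)), (np.float64(0.664), np.int64(245)), (np.float64(0.668), np.int64(139)), (np.float64(0.752), np.int64(48)), (np.float64(0.756), np.int64(72)), (np.float64(0.76), np.int64(64))]
side0
U [(np.float64(-0.342), np.int64(156)), (np.float64(-0.338), np.int64(75)), (np.float64(0.134), np.int64(65))]
V [(np.float64(0.4), np.int64(87)), (np.float64(0.66), np.int64(136)), (np.float64(0.664), np.int64(120))]
wrist0
U [(np.float64(-0.346), np.int64(333)), (np.float64(-0.342), np.int64(1109)), (np.float64(-0.214), np.int64(65)), (np.float64(-0.21), np.int64(68)), (np.float64(-0.206), np.int64(72)), (np.float64(-0.202), np.int64(94)), (np.float64(-0.198), np.int64(98)), (np.float64(-0.194), np.int64(102)), (np.float64(-0.19), np.int64(101)), (np.float64(-0.186), np.int64(102)), (np.float64(-0.182), np.int64
[... 2440 characters left out ...]
(np.float64(0.656), np.int64(866)), (np.float64(0.66), np.int64(1000)), (np.float64(0.664), np.int64(227)), (np.float64(0.708), np.int64(85)), (np.float64(0.712), np.int64(235)), (np.float64(0.716), np.int64(286)), (np.float64(0.72), np.int64(268)), (np.float64(0.724), np.int64(177)), (np.float64(0.728), np.int64(138)), (np.float64(0.732), np.int64(99)), (np.float64(0.736), np.int64(74)), (np.float64(0.74), np.int64(95)), (np.float64(0.744), np.int64(133)), (np.float64(0.748), np.int64(176)), (np.float64(0.752), np.int64(201)), (np.float64(0.756), np.int64(152)), (np.float64(0.76), np.int64(59))]
stand top -0.02187484179374846 0.46306294528551784 lying -0.07832630133843405 0.5952320896244093
```

The enlarged crop confirms it: the blue box standing in the tray has its card (lid) facing +y, towards the near end wall. Next I fit the tray yaw and the inner face of the end wall.

Run:
```python
from m import *
a=np.radians(14); u=np.array([-np.sin(a),np.cos(a)]); v=np.array([np.cos(a),np.sin(a)])
for n in ['scene0','side0','wrist0']:
    im=load(n); W=cloud(im); c=im['color'].astype(int)
    ok=~np.isnan(W).any(-1)&(W[...,2]>.010)&(W[...,2]<.021)
    blue=(c[...,2]>c[...,0]*1.5)&(c[...,2]>c[...,1]*1.3)
    P=W[ok&~blue]; U=P[:,:2]@u; V=P[:,:2]@v
    for nm,A,B,c0,lo,hi in [('left',U,V,.401,-.33,.03),('right',U,V,.662,-.33,.03),('far',V,U,-.343,.41,.65),('end',V,U,.043,.42,.65)]:
        g=(abs(B-c0)<.012)&(A>lo)&(A<hi)
        if g.sum()<30: continue
        p=np.polyfit(A[g],B[g],1)
        for _ in range(4):
            r=B-np.polyval(p,A); gg=g&(abs(r)<.004); p=np.polyfit(A[gg],B[gg],1)
        r=B[gg]-np.polyval(p,A[gg])
        print(n,nm,gg.sum(),'slope deg',round(np.degrees(np.arctan(p[0])),2),'at mid',round(np.polyval(p,(lo+hi)/2),4),'pct',np.round(np.percentile(r,[5,95]),4), 'A range',A[gg].min().round(3),A[gg].max().round(3))
im=load('side0'); W=cloud(im)
for n,(l,t,r,b) in {'bottle':(417,237,437,288),'jar':(320,232,356,294)}.items():
    q=W[t:b,l:r].reshape(-1,3); q=q[q[:,2]>.04]; print(n,np.round(np.nanmedian(q,0),3))
```

```text
scene0 left 422 slope deg -0.42 at mid 0.4048 pct [-0.0034  0.003 ] A range -0.33 -0.021
scene0 right 376 slope deg -0.56 at mid 0.6666 pct [-0.0034  0.0027] A range -0.328 0.028
scene0 far 285 slope deg 0.4 at mid -0.342 pct [-0.0028  0.0035] A range 0.411 0.649
scene0 end 190 slope deg 0.37 at mid 0.0446 pct [-0.003   0.0035] A range 0.486 0.65
side0 left 97 slope deg -0.57 at mid 0.4028 pct [-0.0034  0.0027] A range -0.059 0.03
side0 right 247 slope deg -0.64 at mid 0.6644 pct [-0.0032  0.0031] A range -0.328 0.029
side0 far 207 slope deg 0.71 at mid -0.3397 pct [-0.0032  0.0032] A range 0.453 0.649
wrist0 left 1547 slope deg -0.5 at mid 0.4008 pct [-0.0032  0.0021] A range -0.33 -0.036
wrist0 right 1979 slope deg -0.67 at mid 0.6612 pct [-0.0027  0.0035] A range -0.271 0.014
wrist0 far 1295 slope deg 0.53 at mid -0.3407 pct [-0.003   0.0019] A range 0.41 0.638
wrist0 end 691 slope deg -0.69 at mid 0.042 pct [-0.0025  0.0033] A range 0.459 0.55
bottle [0.415 0.24  0.087]
jar [0.582 0.27  0.089]
```

>>> send_rows:
  deltas:
    - {"dp": [0, 0, 0.1], "rotation": [0, 0, -0.25]}
    - {"dp": [0, 0, 0.3], "rotation": [0, 0, -0.5]}
    - {"dp": [0, 0, 0.5], "rotation": [0, 0, -0.75]}
    - {"dp": [0, 0, 0.6], "rotation": [0, 0, -0.9]}
  fingers: -0.3

```text
clock: 1.23
position: [0.576, -0.0001, 0.3252]
ee_rot: [0.001, 0.848, 0.529, 0.002]
contact_force: [0.3, 0.1, 0.2]
width: 0.0553
```

>>> send_rows:
  deltas:
    - {"dp": [-0.2, 0, 0], "rotation": [0, 0, -0.25]}
    - {"dp": [-0.4, 0, 0], "rotation": [0, 0, -0.5]}
    - {"dp": [-0.6, -0.1, 0], "rotation": [0, 0, -0.75]}
    - {"dp": [-0.8, -0.2, 0], "rotation": [0, 0, -0.9]}

```text
clock: 1.57
position: [0.4779, -0.0238, 0.3223]
ee_rot: [0.0, 0.945, 0.327, -0.0]
contact_force: [-0.4, -0.4, 0.8]
width: 0.0555
```

>>> send_rows:
  deltas:
    - {"dp": [0, 0, 0], "rotation": [0, 0, -0.25]}
    - {"dp": [0, 0, 0], "rotation": [0, 0, -0.5]}
    - {"dp": [0, 0, 0], "rotation": [0, 0, -0.7]}
    - {"dp": [0, 0, 0], "rotation": [0, 0, -0.786]}
    - {"dp": [0, 0, 0], "rotation": [0, 0, -0.786]}

```text
clock: 1.98
position: [0.4789, -0.024, 0.3225]
ee_rot: [0.0, 0.99, 0.138, 0.0]
contact_force: [-0.0, 0.1, -0.1]
width: 0.0555
```

Run:
```python
from m import *
from scipy.spatial.transform import Rotation as Ro
s=monitor.get_state(); q=s['ee_rot']; print(s['qpos'],s['position'],s['clock'],s['width']); print(Ro.from_quat([q[1],q[2],q[3],q[0]]).as_matrix().round(3))
```

```text
[-1.95374013e-01  9.51204494e-02  1.56001011e+00 -6.72975934e-05
  1.48609099e+00  1.09841560e+00] [ 0.47889293 -0.02404985  0.32249704] 1.9833 0.055486707861511525
[[ 0.962  0.273  0.   ]
 [ 0.273 -0.962 -0.   ]
 [ 0.     0.    -1.   ]]
```

>>> send_rows:
  deltas:
    - {"dp": [0, -0.2, 0], "rotation": [0.22, 0.06, 0]}
    - {"dp": [0.05, -0.4, 0], "rotation": [0.43, 0.12, 0]}
    - {"dp": [0.1, -0.6, 0], "rotation": [0.65, 0.18, 0]}
    - {"dp": [0.17, -0.8, 0], "rotation": [0.866, 0.246, 0]}

```text
clock: 2.32
position: [0.4996, -0.1207, 0.3238]
ee_rot: [-0.223, 0.965, 0.137, -0.029]
contact_force: [1.3, 0.3, -0.2]
width: 0.0551
```

>>> send_rows:
  deltas:
    - {"dp": [0, 0, -0.1], "rotation": [0.22, 0.06, 0]}
    - {"dp": [0.0, 0, -0.2], "rotation": [0.43, 0.12, 0]}
    - {"dp": [0, 0, -0.4], "rotation": [0.65, 0.18, 0]}
    - {"dp": [0, 0, -0.6], "rotation": [0.866, 0.246, 0]}
    - {"dp": [0, 0, -0.8], "rotation": [0.866, 0.246, 0]}

```text
clock: 2.73
position: [0.4995, -0.1225, 0.2212]
ee_rot: [-0.434, 0.891, 0.122, -0.061]
contact_force: [-0.3, -0.6, -0.9]
width: 0.0554
```

Run:
```python
from m import *
from scipy.spatial.transform import Rotation as Ro
s=monitor.get_state(); q=s['ee_rot']; print(s['qpos'],s['position'],s['clock'],s['width']); print(Ro.from_quat([q[1],q[2],q[3],q[0]]).as_matrix().round(3))
im=eyes.get_image('scene'); save(im,'s1.png')
```

```text
[-0.69079134  0.55843299  1.46022667  0.49097618  1.8940812   0.57311069] [ 0.49950343 -0.12247568  0.22116378] 2.7333 0.05537027450363498
[[ 0.963  0.165 -0.215]
 [ 0.271 -0.594  0.758]
 [-0.003 -0.788 -0.616]]
```

View pics/s1.png

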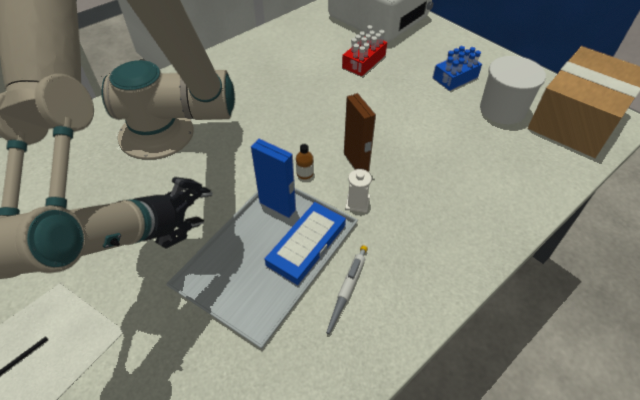

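Tilting the hand is well within joint range (52° reached). The scene view now shows the blue box unobstructed at (275,178). I'll measure where the fingertips really are at this opening.

Run:
```python
from m import *
from scipy.spatial.transform import Rotation as Ro
s=monitor.get_state(); q=s['ee_rot']; R=Ro.from_quat([q[1],q[2],q[3],q[0]]).as_matrix(); p=s['position']
for n in ['scene','side','wrist']:
    im=eyes.get_image(n); W=cloud(im).reshape(-1,3); T=(W-p)@R
    g=(abs(T[:,0])<.03)&(abs(T[:,1])<.1)&(T[:,2]>-.1)&(T[:,2]<.06); T=T[g]
    print(n,len(T))
    for lo,hi in [(-.08,-.06),(-.06,-.04),(-.04,-.02),(-.02,0),(0,.01),(.01,.015),(.015,.02),(.02,.04)]:
        q_=T[(T[:,2]>lo)&(T[:,2]<hi)]
        for sg in (1,-1):
            k=q_[q_[:,1]*sg>0]
            if len(k)>3: print(lo,hi,sg,len(k),'x',np.round(np.percentile(k[:,0],[3,97]),4),'y',np.round(np.percentile(k[:,1],[3,97]),4),'zmax',k[:,2].max().round(4))
    if n=='wrist': save(im,'w1.png')
im=eyes.get_image('scene'); W=cloud(im); c=im['color'].astype(int)
blue=(c[...,2]>c[...,0]*2)&(c[...,2]>c[...,1]*1.5)&(c[...,2]>60)
P=W[blue]; P=P[(P[:,2]>.203)&(P[:,2]<.214)&(P[:,0]<.6)&(P[:,1]<.2)]; print(cv2.minAreaRect((P[:,:2]*1000).astype(np.float32)))
```

```text
scene 1602
-0.08 -0.06 1 167 x [0.004  0.0207] y [0.0013 0.0632] zmax -0.0601
-0.08 -0.06 -1 193 x [-0.0066  0.0209] y [-0.0688 -0.0035] zmax -0.0601
-0.06 -0.04 1 137 x [-0.0081  0.019 ] y [0.0075 0.0598] zmax -0.04
-0.06 -0.04 -1 202 x [-0.0113  0.0188] y [-0.0651 -0.0176] zmax -0.0401
-0.04 -0.02 1 117 x [-0.007   0.0146] y [0.0272 0.0561] zmax -0.02
-0.04 -0.02 -1 127 x [-0.0086  0.0136] y [-0.0611 -0.0305] zmax -0.0204
-0.02 0 1 72 x [-0.0085  0.0134] y [0.0267 0.0402] zmax -0.0
-0.02 0 -1 59 x [-0.0023  0.0123] y [-0.0436 -0.0305] zmax -0.0003
0 0.01 1 32 x [-0.0075  0.0125] y [0.0267 0.039 ] zmax 0.0099
0 0.01 -1 29 x [-0.0029  0.0136] y [-0.0435 -0.0311] zmax 0.009
0.01 0.015 1 10 x [-0.0061  0.0122] y [0.0265 0.0311] zmax 0.0135
0.01 0.015 -1 7 x [0.0056 0.0123] y [-0.0375 -0.0335] zmax 0.0135
side 987
-0.08 -0.06 1 57 x [-0.0019  0.0204] y [0.0045 0.0592] zmax -0.0605
-0.08 -0.06 -1 175 x [-0.0102  0.0197] y [-0.071  -0.0188] zmax -0.0601
-0.06 -0.04 1 90 x [-0.0058  0.0186] y [0.0042 0.0573] zmax -0.0419
-0.06 -0.04 -1 114 x [-0.0097  0.0187] y [-0.0689 -0.0244] zmax -0.04
[... 749 characters left out ...]
 -0.04 -1 8095 x [-0.0094  0.0172] y [-0.0667 -0.0137] zmax -0.04
-0.04 -0.02 1 2014 x [-0.0035  0.0139] y [0.0212 0.0485] zmax -0.02
-0.04 -0.02 -1 2070 x [-0.0042  0.0135] y [-0.062  -0.0341] zmax -0.02
-0.02 0 1 1222 x [-0.0092  0.0118] y [0.0212 0.0344] zmax -0.0
-0.02 0 -1 1218 x [-0.0094  0.0116] y [-0.0473 -0.0339] zmax -0.0001
0 0.01 1 356 x [-0.009   0.0119] y [0.0211 0.0333] zmax 0.0099
0 0.01 -1 368 x [-0.0096  0.0116] y [-0.046  -0.0338] zmax 0.0099
0.01 0.015 1 16 x [-0.0035  0.0084] y [0.0212 0.0216] zmax 0.0118
0.01 0.015 -1 22 x [-0.0058  0.0083] y [-0.0341 -0.0338] zmax 0.0116
((457.7247619628906, 91.3086166381836), (94.87540435791016, 31.96486473083496), 15.216531753540039)
```

View pics/w1.png

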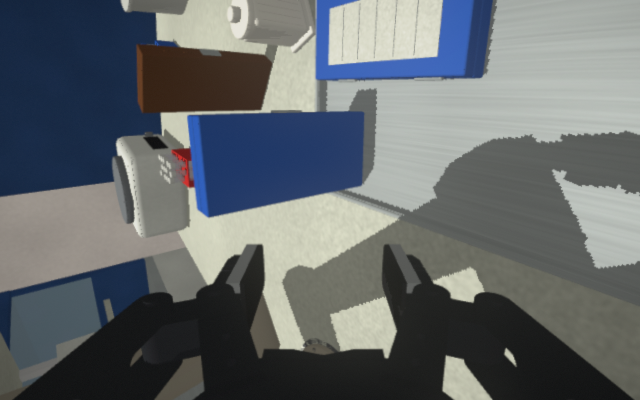

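```bash
cat > plan.py <<'E'
from m import *
from scipy.spatial.transform import Rotation as Ro
AY=np.radians(15.6); ub=np.array([-np.sin(AY),np.cos(AY),0]); vb=np.array([np.cos(AY),np.sin(AY),0])
C=np.array([.4555,.0912,0])   # box centre line at start
W_=.0555; D=.013
def E(th,piv=-.0165): return np.array([piv,.003])+.205*np.array([-np.sin(th),np.cos(th)])
def zt(t): return np.array([np.sin(t),-np.cos(t)])
def xt(t): return np.array([np.cos(t),np.sin(t)])
def tcp(th,t,a,w=W_,off=0,piv=-.0165): return E(th,piv)+a*zt(t)+(w/2+off)*xt(t)
def world(p2): return C+p2[0]*ub+np.array([0,0,p2[1]])
def rot(t):
    R0=np.c_[vb,-ub,[0,0,-1.]]
    return Ro.from_rotvec(vb*t)*Ro.from_matrix(R0)
def quad(p,t,w,side):
    # finger rectangles in plane; side -1 lower, +1 upper
    i=p+side*w/2*xt(t); o=i+side*.0125*xt(t)
    return np.array([i+D*zt(t),o+D*zt(t),o-.054*zt(t),i-.054*zt(t)],np.float32)
def boxq(th,piv=-.0165):
    e=E(th,piv); f=e+.033*xt(th); q=np.array([piv,.003])
    return np.array([e,f,q+.033*xt(th),q],np.float32)
def hit(A,B):
    h=lambda q: cv2.convexHull((q*1000).astype(np.float32))
    return cv2.intersectConvexConvex(h(A),h(B))[0]>.5
def thrange(p,t,w=W_,piv=-.0165):
    ths=np.radians(np.arange(-5,91,.25)); ok=[not(hit(boxq(x,piv),quad(p,t,w,-1)) or hit(boxq(x,piv),quad(p,t,w,1))) for x in ths]
    z=np.degrees(ths[ok]); return (z.min(),z.max()) if len(z) else None
def delta(th,t,a,off=0,piv=-.0165,ref=None,w=W_):
    s=ref or monitor.get_state(); q=s['ee_rot']; R=Ro.from_quat([q[1],q[2],q[3],q[0]])
    p2=tcp(np.radians(th),np.radians(t),a,w=w,off=off,piv=piv); p=world(p2)
    dr=(rot(np.radians(t))*R.inv()).as_rotvec()
    return p,(p-s['position'])/.12,dr/.5,thrange(p2,np.radians(t),w,piv)
E
python3 - <<'E'
from plan import *
s=monitor.get_state(); print(s['position'],s['clock'])
# start poses
np.set_printoptions(precision=3,suppress=True)
for th,t,a in [(2,-18,-.10),(2,-18,.013),(10,-10,.013),(15,-5,.013),(20,0,.013),(30,10,.013),(45,22,.012),(60,34,.01),(75,45,.006),(82,50,.002),(85,50,-.006)]:
    p,dp,dr,r=delta(th,t,a,ref=s); print(th,t,a,'p',p,'dp',dp,'dr',dr,'range',r,'tipz',tcp(np.radians(th),np.radians(t),a)[1]-W_/2*np.sin(np.radians(t))-D*np.cos(np.radians(t))-.0125*np.sin(np.radians(t))-.003)
E
```

```text
[ 0.49992737 -0.11989382  0.22798759] 2.9833
2 -18 -0.1 p [0.446 0.124 0.294] dp [-0.446  2.029  0.553] dr [-2.336 -0.654 -0.015] range (np.float64(-5.0), np.float64(90.75)) tipz 0.2914797488862798
2 -18 0.013 p [0.456 0.09  0.187] dp [-0.367  1.749 -0.342] dr [-2.336 -0.654 -0.015] range (np.float64(-1.75), np.float64(90.75)) tipz 0.18401036254492747
10 -10 0.013 p [0.463 0.065 0.187] dp [-0.31   1.542 -0.339] dr [-2.067 -0.578 -0.015] range (np.float64(6.25), np.float64(90.75)) tipz 0.17845119001002185
15 -5 0.013 p [0.467 0.05  0.186] dp [-0.274  1.414 -0.353] dr [-1.899 -0.531 -0.014] range (np.float64(-5.0), np.float64(90.75)) tipz 0.1732031790232193
20 0 0.013 p [0.471 0.035 0.183] dp [-0.238  1.287 -0.378] dr [-1.731 -0.483 -0.014] range (np.float64(-5.0), np.float64(90.75)) tipz 0.1666369872611112
30 10 0.013 p [0.48  0.005 0.173] dp [-0.17   1.041 -0.462] dr [-1.395 -0.388 -0.014] range (np.float64(-5.0), np.float64(90.75)) tipz 0.1497596039766559
45 22 0.012 p [ 0.491 -0.035  0.147] dp [-0.076  0.706 -0.673] dr [-0.992 -0.274 -0.014] range (np.float64(-5.0), np.float64(90.75)) tipz 0.11709471136137367
60 34 0.01 p [ 0.5   -0.068  0.113] dp [ 0.001  0.431 -0.961] dr [-0.589 -0.16  -0.013] range (np.float64(-5.0), np.float64(90.75)) tipz 0.07644222453784974
75 45 0.006 p [ 0.507 -0.092  0.071] dp [ 0.057  0.229 -1.305] dr [-0.22  -0.056 -0.013] range (np.float64(-5.0), np.float64(90.75)) tipz 0.030784040638640504
82 50 0.002 p [ 0.509 -0.102  0.052] dp [ 0.078  0.153 -1.471] dr [-0.052 -0.008 -0.012] range (np.float64(-5.0), np.float64(82.0)) tipz 0.009313116012528107
85 50 -0.006 p [ 0.511 -0.109  0.046] dp [ 0.095  0.094 -1.517] dr [-0.052 -0.008 -0.012] range (np.float64(-5.0), np.float64(85.0)) tipz 0.003791858456476913
```

>>> send_rows:
  deltas:
    - {"dp": [0, 0, 0.3], "rotation": [-0.2, -0.056, 0]}
    - {"dp": [0, 0, 0.6], "rotation": [-0.4, -0.112, 0]}
    - {"dp": [0, 0, 0.8], "rotation": [-0.6, -0.168, 0]}
    - {"dp": [-0.1, 0.2, 0.9], "rotation": [-0.8, -0.224, -0.015]}

```text
clock: 3.32
position: [0.4909, -0.0989, 0.3399]
ee_rot: [-0.231, 0.964, 0.131, -0.026]
contact_force: [0.9, 0.8, 1.1]
width: 0.0555
```

>>> send_rows:
  deltas:
    - {"dp": [-0.05, 0.2, 0], "rotation": [-0.2, -0.056, 0]}
    - {"dp": [-0.1, 0.5, 0], "rotation": [-0.4, -0.112, 0]}
    - {"dp": [-0.15, 0.7, 0], "rotation": [-0.6, -0.168, 0]}
    - {"dp": [-0.2, 0.9, 0], "rotation": [-0.8, -0.224, 0]}

```text
clock: 3.65
position: [0.4624, 0.0138, 0.3391]
ee_rot: [-0.031, 0.99, 0.135, 0.001]
contact_force: [0.6, 0.2, -0.7]
width: 0.0556
```

>>> send_rows:
  deltas:
    - {"dp": [-0.05, 0.2, 0], "rotation": [-0.2, -0.056, 0]}
    - {"dp": [-0.1, 0.5, 0], "rotation": [-0.4, -0.112, 0]}
    - {"dp": [-0.14, 0.7, -0.1], "rotation": [-0.6, -0.168, 0]}
    - {"dp": [-0.146, 0.92, -0.2], "rotation": [-0.736, -0.206, 0]}
    - {"dp": [-0.146, 0.92, -0.3], "rotation": [-0.736, -0.206, 0]}
    - {"dp": [-0.146, 0.92, -0.3], "rotation": [-0.736, -0.206, 0]}

```text
clock: 4.15
position: [0.4433, 0.126, 0.299]
ee_rot: [0.153, 0.978, 0.137, 0.023]
contact_force: [0.3, -0.3, 0.8]
width: 0.0552
```

```bash
python3 - <<'E'
import re
t=open('plan.py').read()
i=t.index('    z=np.degrees(ths[ok])'); j=t.index('def delta')
t=t[:i]+'''    ok=np.array(ok); k=int(np.argmin(abs(ths-th0)))
    if not ok[k]:
        c=[j for j in range(max(0,k-12),min(len(ths),k+13)) if ok[j]]
        if not c: return None
        k=min(c,key=lambda j:abs(j-k))
    a=b=k
    while a>0 and ok[a-1]: a-=1
    while b<len(ths)-1 and ok[b+1]: b+=1
    return round(float(np.degrees(ths[a])),2),round(float(np.degrees(ths[b])),2)
'''+t[j:]
t=t.replace("def thrange(p,t,w=W_,piv=-.0165):","def thrange(p,t,th0,w=W_,piv=-.0165):").replace("thrange(p2,np.radians(t),w,piv)","thrange(p2,np.radians(t),np.radians(th),w,piv)")
open('plan.py','w').write(t)
E
cat > chk.py <<'E'
from plan import *
np.set_printoptions(precision=3,suppress=True)
E
python3 - <<'E'
from chk import *
s=monitor.get_state(); print(s['position'],s['clock'],s['qpos'],s['contact_force'])
for n in ['scene','side','wrist']:
    im=eyes.get_image(n); save(im,n+'2.png')
    np.savez('pics/%s2.npz'%n,**{k:np.array(v) for k,v in im.items()})
for th,t,a in [(2,-18,-.06),(2,-18,.013),(10,-10,.013),(15,-5,.013),(20,0,.013),(30,10,.013),(45,22,.012),(60,34,.01),(75,45,.006),(82,50,.002),(85,50,-.006)]:
    p,dp,dr,r=delta(th,t,a,ref=s); print(th,t,a,'p',p,'dp',dp,'dr',dr,'range',r)
q=s['ee_rot'];R=Ro.from_quat([q[1],q[2],q[3],q[0]]).as_matrix(); p=s['position']
for n in ['scene','side','wrist']:
    W=cloud(load(n+'2')).reshape(-1,3); T=(W-p)@R
    T=T[(abs(T[:,0])<.03)&(abs(T[:,1])<.05)&(T[:,2]>-.015)&(T[:,2]<.012)]
    k=[T[T[:,1]*sg>0] for sg in (1,-1)]
    print(n,[(len(x),np.percentile(x[:,1],[3,97])) for x in k if len(x)>3])
E
```

```text
[0.443 0.126 0.299] 4.15 [ 0.356  0.101  1.652 -0.315  1.419  1.7  ] [ 0.33  -0.335  0.811]
2 -18 -0.06 p [0.45  0.112 0.256] dp [ 0.054 -0.119 -0.356] dr [-0.007  0.004 -0.014] range (-5.0, 90.75)
2 -18 0.013 p [0.456 0.09  0.187] dp [ 0.104 -0.3   -0.934] dr [-0.007  0.004 -0.014] range (-1.75, 2.0)
10 -10 0.013 p [0.463 0.065 0.187] dp [ 0.162 -0.507 -0.932] dr [ 0.262  0.08  -0.013] range (6.25, 10.0)
15 -5 0.013 p [0.467 0.05  0.186] dp [ 0.198 -0.636 -0.945] dr [ 0.43   0.128 -0.013] range (11.25, 15.0)
20 0 0.013 p [0.471 0.035 0.183] dp [ 0.233 -0.763 -0.97 ] dr [ 0.598  0.175 -0.013] range (16.25, 20.0)
30 10 0.013 p [0.48  0.005 0.173] dp [ 0.302 -1.008 -1.054] dr [ 0.934  0.27  -0.012] range (26.25, 30.0)
45 22 0.012 p [ 0.491 -0.035  0.147] dp [ 0.396 -1.344 -1.265] dr [ 1.337  0.384 -0.011] range (42.0, 45.0)
60 34 0.01 p [ 0.5   -0.068  0.113] dp [ 0.472 -1.618 -1.553] dr [ 1.74   0.498 -0.01 ] range (57.5, 60.0)
75 45 0.006 p [ 0.507 -0.092  0.071] dp [ 0.529 -1.82  -1.897] dr [ 2.109  0.602 -0.009] range (73.0, 75.0)
82 50 0.002 p [ 0.509 -0.102  0.052] dp [ 0.55  -1.897 -2.063] dr [ 2.277  0.65  -0.009] range (79.75, 82.0)
85 50 -0.006 p [ 0.511 -0.109  0.046] dp [ 0.567 -1.955 -2.109] dr [ 2.277  0.65  -0.009] range (82.0, 85.0)
scene [(114, array([0.027, 0.041])), (115, array([-0.034, -0.027]))]
side [(97, array([0.028, 0.035])), (126, array([-0.041, -0.028]))]
wrist [(1426, array([0.031, 0.045])), (1415, array([-0.037, -0.024]))]
```

View pics/side2.png

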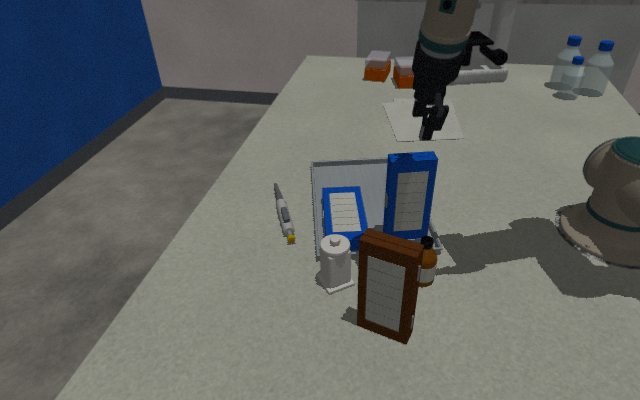

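View pics/wrist2.png

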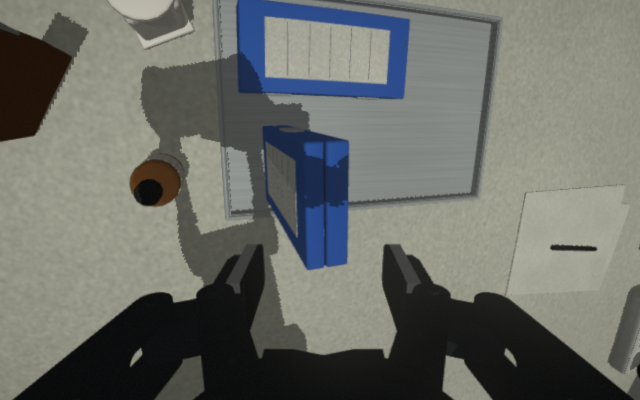

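The hand is above the box (side view, fingers at (433,130)), straddling the thickness direction with the near-robot edge in view. Now I lower it so the fingertips straddle the top with clearance.

>>> send_rows:
  deltas:
    - {"dp": [0.03, -0.06, -0.18], "rotation": [-0.007, 0.004, -0.014]}
    - {"dp": [0.054, -0.119, -0.356], "rotation": [-0.007, 0.004, -0.014]}
    - {"dp": [0.062, -0.149, -0.452], "rotation": [-0.007, 0.004, -0.014]}
    - {"dp": [0.07, -0.179, -0.548], "rotation": [-0.007, 0.004, -0.014]}
    - {"dp": [0.079, -0.21, -0.645], "rotation": [-0.007, 0.004, -0.014]}
    - {"dp": [0.079, -0.21, -0.645], "rotation": [-0.007, 0.004, -0.014]}

```text
clock: 4.8
position: [0.4552, 0.0945, 0.2207]
ee_rot: [0.156, 0.979, 0.128, 0.019]
contact_force: [-0.1, -1.2, 0.2]
width: 0.0559
```

```bash
cat > look.py <<'E'
from chk import *
import sys
def look(tag,cams=('scene','side','wrist')):
    s=monitor.get_state(); print('pos',s['position'],'t',s['clock'],'F',s['contact_force'],'w',s['width'])
    out=[]
    for n in cams:
        im=eyes.get_image(n); np.savez('pics/%s_%s.npz'%(n,tag),**{k:np.array(v) for k,v in im.items()}); out.append(im['color'])
    g=[cv2.resize(o[60:360,170:490] if n!='wrist' else o,(400,375) if n!='wrist' else (400,250)) for n,o in zip(cams,out)]
    H=max(x.shape[0] for x in g); g=[cv2.copyMakeBorder(x,0,H-x.shape[0],0,0,cv2.BORDER_CONSTANT) for x in g]
    g=np.hstack(g); 
    if g.shape[1]>800: g=cv2.resize(g,(800,int(g.shape[0]*800/g.shape[1])))
    cv2.imwrite('pics/%s.png'%tag,g[:,:,::-1]); return s
def nxt(lst,piv=-.0165,off=0,w=W_):
    s=monitor.get_state()
    for th,t,a in lst:
        p,dp,dr,r=delta(th,t,a,ref=s,piv=piv,off=off,w=w); print(th,t,a,'p',p,'dp',dp,'dr',dr,'range',r)
E
python3 - <<'E'
from look import *
look('a3'); nxt([(2,-18,.013)])
E
```

```text
pos [0.455 0.094 0.221] t 4.8 F [-0.147 -1.21   0.177] w 0.05587411805186634
2 -18 0.013 p [0.456 0.09  0.187] dp [-0.004 -0.051 -0.297] dr [0.001 0.005 0.022] range (-1.75, 2.0)
```

View pics/a3.png

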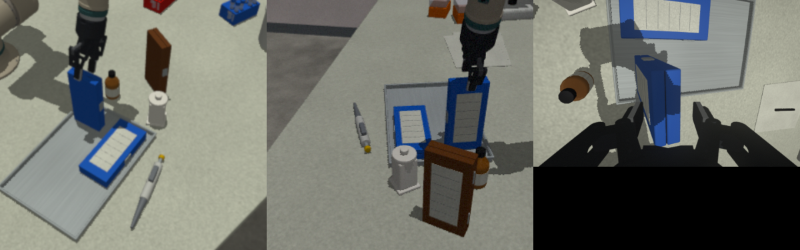

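Run:
```python
from look import *
s=monitor.get_state(); print(s['position'],s['clock'],s['contact_force'],s['qd'].round(3)); nxt([(2,-18,.013)])
im=load('wrist_a3'); cv2.imwrite('pics/w3.png',im['color'][:,:,::-1])
# top face location
W=cloud(im); c=im['color'].astype(int); blue=(c[...,2]>c[...,0]*2)&(c[...,2]>c[...,1]*1.5)&(c[...,2]>60)
P=W[blue]; P=P[(P[:,2]>.203)&(P[:,2]<.214)]; print(cv2.minAreaRect((P[:,:2]*1000).astype(np.float32)))
```

```text
[0.456 0.096 0.223] 4.95 [0.041 0.474 0.072] [ 0.017 -0.002 -0.007  0.    -0.001  0.003]
2 -18 0.013 p [0.456 0.09  0.187] dp [-0.004 -0.051 -0.297] dr [0.001 0.005 0.022] range (-1.75, 2.0)
((453.6803283691406, 91.42340087890625), (95.13763427734375, 32.654136657714844), 16.097389221191406)
```

View pics/w3.png

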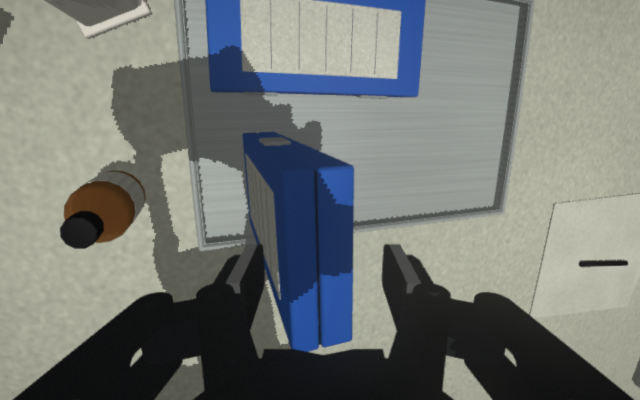

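```bash
cat > track.py <<'E'
import json,os
from look import *
F='cmd.json'
def cmd():
    p=np.array([.575,0,.25]); R=Ro.from_quat([.70711,.70711,0,0])
    for dp,r in json.load(open(F)):
        p=p+np.array(dp)*.12; R=Ro.from_rotvec(np.array(r)*.5)*R
    q=R.as_quat(); return {'position':p,'ee_rot':np.array([q[3],q[0],q[1],q[2]])}
def add(*l):
    L=json.load(open(F)) if os.path.exists(F) else []
    json.dump(L+list(l),open(F,'w'))
def nx(lst,**k):
    s=cmd()
    for th,t,a in lst:
        p,dp,dr,r=delta(th,t,a,ref=s,**k); print(th,t,a,'p',p,'dp',dp,'dr',dr,'range',r)
E
python3 - <<'E'
from track import *
add([[0,0,.6],[0,0,-.9]],[[-.8,-.2,0],[0,0,-.9]],[[0,0,0],[0,0,-.786]],[[.17,-.8,0],[.866,.246,0]],[[0,0,-.8],[.866,.246,0]],
 [[-.1,.2,.9],[-.8,-.224,-.015]],[[-.2,.9,0],[-.8,-.224,0]],[[-.146,.92,-.3],[-.736,-.206,0]],[[.079,-.21,-.645],[-.007,.004,-.014]])
print(cmd(), monitor.get_state()['position'],monitor.get_state()['ee_rot'])
nx([(1.5,-18,.013)])
E
```

```text
{'position': array([0.455, 0.097, 0.221]), 'ee_rot': array([0.156, 0.979, 0.13 , 0.02 ])} [0.456 0.096 0.223] [0.156 0.979 0.129 0.022]
1.5 -18 0.013 p [0.455 0.092 0.187] dp [ 0.    -0.046 -0.28 ] dr [ 0.003 -0.     0.016] range (-2.25, 1.5)
```

>>> send_rows:
  deltas:
    - {"dp": [0, -0.012, -0.07], "rotation": [0, 0, 0.016]}
    - {"dp": [0, -0.024, -0.14], "rotation": [0, 0, 0.016]}
    - {"dp": [0, -0.036, -0.21], "rotation": [0, 0, 0.016]}
    - {"dp": [0, -0.048, -0.28], "rotation": [0, 0, 0.016]}
    - {"dp": [0, -0.048, -0.28], "rotation": [0, 0, 0.016]}

```text
clock: 5.37
position: [0.4539, 0.091, 0.1852]
ee_rot: [0.156, 0.978, 0.134, 0.019]
contact_force: [-0.7, -0.1, -0.5]
width: 0.0555
```

Run:
```python
from track import *
add([[0,-.048,-.28],[0,0,.016]])
look('a4')
im=load('wrist_a4'); cv2.imwrite('pics/w4.png',im['color'][:,:,::-1])
W=cloud(im); c=im['color'].astype(int); blue=(c[...,2]>c[...,0]*2)&(c[...,2]>c[...,1]*1.5)&(c[...,2]>60)
P=W[blue]; P=P[(P[:,2]>.203)&(P[:,2]<.214)]; print(cv2.minAreaRect((P[:,:2]*1000).astype(np.float32)))
nx([(5,-14,.013),(10,-10,.013),(15,-5,.013),(20,0,.013)])
```

```text
pos [0.454 0.091 0.185] t 5.3667 F [-0.741 -0.104 -0.549] w 0.05545091562005127
((465.23406982421875, 94.48933410644531), (71.54520416259766, 33.3568229675293), 16.024211883544922)
5 -14 0.013 p [0.458 0.081 0.188] dp [ 0.025 -0.087  0.007] dr [ 0.137  0.037 -0.   ] range (1.0, 5.0)
10 -10 0.013 p [0.463 0.065 0.187] dp [ 0.062 -0.219  0.002] dr [ 0.272  0.075 -0.   ] range (6.25, 10.0)
15 -5 0.013 p [0.467 0.05  0.186] dp [ 0.098 -0.348 -0.011] dr [ 0.44   0.122 -0.   ] range (11.25, 15.0)
20 0 0.013 p [0.471 0.035 0.183] dp [ 0.133 -0.474 -0.036] dr [ 0.608  0.169 -0.   ] range (16.25, 20.0)
```

View pics/w4.png

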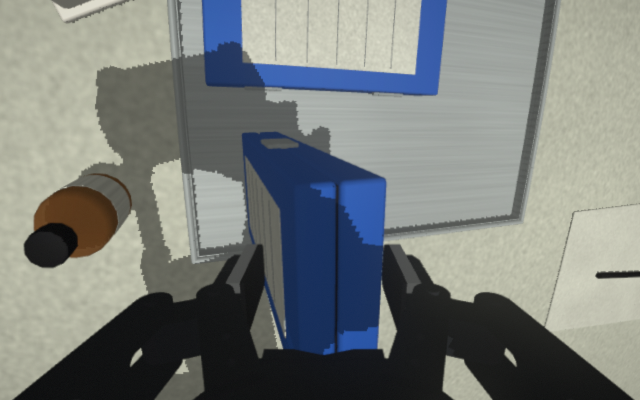

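View pics/a4.png

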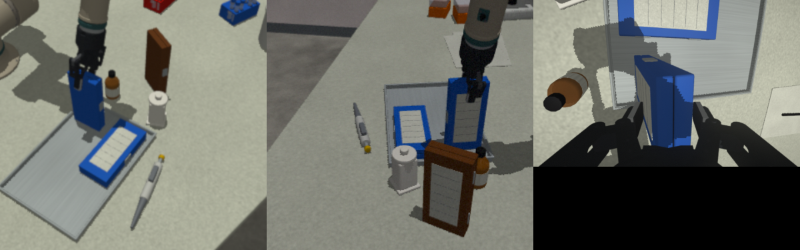

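The fingers straddle the box top (wrist view, box between pads at (245–385, 260)) and it has not moved. Now I start tipping slowly.

>>> send_rows:
  deltas:
    - {"dp": [0.006, -0.022, 0], "rotation": [0.028, 0.008, 0]}
    - {"dp": [0.012, -0.044, 0], "rotation": [0.055, 0.015, 0]}
    - {"dp": [0.019, -0.066, 0], "rotation": [0.082, 0.022, 0]}
    - {"dp": [0.025, -0.088, 0], "rotation": [0.11, 0.03, 0]}
    - {"dp": [0.031, -0.11, 0], "rotation": [0.137, 0.037, 0]}
    - {"dp": [0.037, -0.132, 0], "rotation": [0.164, 0.045, 0]}
    - {"dp": [0.043, -0.154, 0], "rotation": [0.19, 0.052, 0]}
    - {"dp": [0.05, -0.176, 0], "rotation": [0.217, 0.06, 0]}
    - {"dp": [0.056, -0.197, 0], "rotation": [0.245, 0.067, 0]}
    - {"dp": [0.062, -0.219, 0], "rotation": [0.272, 0.075, 0]}
    - {"dp": [0.062, -0.219, 0], "rotation": [0.272, 0.075, 0]}

```text
clock: 6.43
position: [0.4632, 0.0643, 0.1874]
ee_rot: [0.086, 0.987, 0.135, 0.012]
contact_force: [0.8, 0.7, 1.1]
width: 0.0555
```

```bash
cat >> track.py <<'E'
def boxangle(tag):
    # fit large faces of blue box in side/scene cams
    for n in ['scene','side','wrist']:
        im=load(n+'_'+tag); W=cloud(im); c=im['color'].astype(int)
        d=W-C; s_=d@ub; v_=d@vb
        ok=~np.isnan(W).any(-1)&(abs(v_)<.045)&(s_<.06)&(s_>-.26)&(W[...,2]>.012)
        card=((c.max(-1)-c.min(-1))<40)&(c.min(-1)>60)
        blue=(c[...,2]>c[...,0]*1.8)&(c[...,2]>c[...,1]*1.4)&(c[...,2]>50)
        P=np.c_[s_[ok&blue],W[...,2][ok&blue],v_[ok&blue]]
        if len(P)<80: print(n,len(P)); continue
        # RANSAC plane
        rng=np.random.default_rng(0); best=None
        for _ in range(400):
            q=P[rng.choice(len(P),3,False)]; m=np.cross(q[1]-q[0],q[2]-q[0]); L=np.linalg.norm(m)
            if L<1e-6: continue
            m/=L
            if abs(m[2])>.15: continue
            k=abs((P-q[0])@m)<.0025
            if best is None or k.sum()>best.sum(): best=k
        Q=P[best]; m=np.linalg.svd(Q-Q.mean(0))[2][2]
        print(n,len(P),len(Q),'face tilt deg from level',round(np.degrees(np.arctan2(m[0],m[1])),1),'mean s,z',Q.mean(0)[:2].round(4),'m',m.round(3),'s',np.percentile(P[:,0],[1,99]),'z',np.percentile(P[:,1],[1,99]))
E
python3 - <<'E'
from track import *
add([[.062,-.219,0],[.272,.075,0]])
look('a5'); boxangle('a5')
nx([(15,-5,.013),(20,0,.013),(25,5,.013)])
E
```

```text
pos [0.463 0.064 0.187] t 6.4333 F [0.762 0.711 1.139] w 0.055532169977603504
scene 1241 1012 face tilt deg from level 81.9 mean s,z [-0.028  0.106] m [ 0.99   0.141 -0.006] s [-0.052 -0.014] z [0.014 0.226]
side 1546 1320 face tilt deg from level 81.3 mean s,z [-0.     0.113] m [ 0.988  0.151 -0.004] s [-0.039  0.016] z [0.013 0.21 ]
wrist 17944 13976 face tilt deg from level -8.2 mean s,z [-0.031  0.208] m [-0.142  0.99   0.002] s [-0.047  0.008] z [0.058 0.211]
15 -5 0.013 p [0.467 0.05  0.186] dp [ 0.036 -0.129 -0.011] dr [ 0.168  0.047 -0.   ] range (11.25, 15.0)
20 0 0.013 p [0.471 0.035 0.183] dp [ 0.071 -0.255 -0.036] dr [ 0.336  0.094 -0.   ] range (16.25, 20.0)
25 5 0.013 p [0.475 0.02  0.178] dp [ 0.106 -0.38  -0.073] dr [ 0.504  0.141 -0.   ] range (21.25, 25.0)
```

View pics/a5.png

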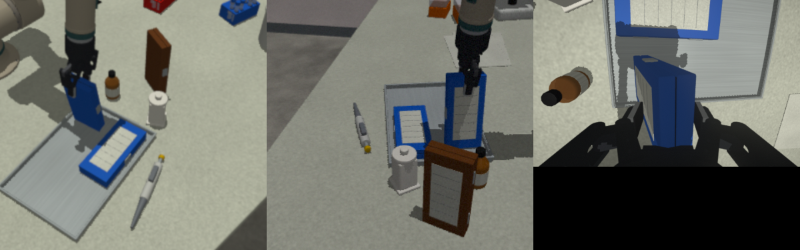

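Box tilt is measured at about 8.3° in all three cameras, in line with the plan. I go on through the balance point slowly.

>>> send_rows:
  deltas:
    - {"dp": [0.006, -0.022, -0.001], "rotation": [0.028, 0.008, 0]}
    - {"dp": [0.012, -0.043, -0.002], "rotation": [0.056, 0.016, 0]}
    - {"dp": [0.018, -0.065, -0.004], "rotation": [0.084, 0.024, 0]}
    - {"dp": [0.024, -0.086, -0.006], "rotation": [0.112, 0.031, 0]}
    - {"dp": [0.03, -0.108, -0.008], "rotation": [0.14, 0.039, 0]}
    - {"dp": [0.036, -0.129, -0.011], "rotation": [0.168, 0.047, 0]}
    - {"dp": [0.042, -0.15, -0.014], "rotation": [0.196, 0.055, 0]}
    - {"dp": [0.048, -0.171, -0.018], "rotation": [0.224, 0.063, 0]}
    - {"dp": [0.054, -0.192, -0.022], "rotation": [0.252, 0.071, 0]}
    - {"dp": [0.06, -0.213, -0.026], "rotation": [0.28, 0.078, 0]}
    - {"dp": [0.066, -0.234, -0.031], "rotation": [0.308, 0.086, 0]}
    - {"dp": [0.071, -0.255, -0.036], "rotation": [0.336, 0.094, 0]}

```text
clock: 7.58
position: [0.4715, 0.0342, 0.183]
ee_rot: [-0.001, 0.991, 0.136, -0.0]
contact_force: [-0.1, -0.9, 0.9]
width: 0.0551
```

Run:
```python
from track import *
add([[.071,-.255,-.036],[.336,.094,0]])
look('a6'); boxangle('a6')
nx([(22.5,2,.013),(25,4,.013),(27.5,6,.013),(30,8,.013),(32.5,10,.013),(35,12,.013)])
```

```text
pos [0.472 0.034 0.183] t 7.5833 F [-0.131 -0.919  0.883] w 0.05509216503908254
scene 704 470 face tilt deg from level -110.0 mean s,z [-0.05   0.102] m [-0.94  -0.342  0.003] s [-0.087 -0.018] z [0.014 0.218]
side 1661 1404 face tilt deg from level 69.6 mean s,z [-0.02   0.107] m [ 0.937  0.349 -0.003] s [-0.073  0.014] z [0.015 0.205]
wrist 18551 13746 face tilt deg from level -19.3 mean s,z [-0.07   0.201] m [-0.33   0.944  0.002] s [-0.086  0.003] z [0.041 0.207]
22.5 2 0.013 p [0.473 0.027 0.18 ] dp [ 0.018 -0.064 -0.019] dr [ 0.067  0.019 -0.   ] range (19.0, 22.5)
25 4 0.013 p [0.476 0.019 0.178] dp [ 0.035 -0.126 -0.041] dr [ 0.134  0.037 -0.   ] range (21.5, 25.0)
27.5 6 0.013 p [0.478 0.012 0.175] dp [ 0.052 -0.188 -0.066] dr [ 0.202  0.056 -0.   ] range (24.25, 27.5)
30 8 0.013 p [0.48  0.005 0.172] dp [ 0.069 -0.248 -0.093] dr [ 0.269  0.075 -0.   ] range (26.75, 30.0)
32.5 10 0.013 p [ 0.482 -0.002  0.168] dp [ 0.086 -0.307 -0.123] dr [ 0.336  0.094 -0.   ] range (29.5, 32.5)
35 12 0.013 p [ 0.484 -0.009  0.164] dp [ 0.102 -0.365 -0.156] dr [ 0.403  0.113 -0.   ] range (32.0, 35.0)
```

View pics/a6.png

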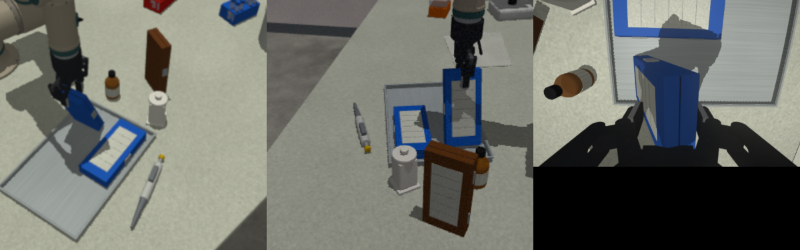

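The box has passed over and rests on the lower finger at 20°, as planned, with no foot slip. Continuing to lower it.

>>> send_rows:
  deltas:
    - {"dp": [0.009, -0.032, -0.009], "rotation": [0.034, 0.009, 0]}
    - {"dp": [0.018, -0.064, -0.019], "rotation": [0.067, 0.019, 0]}
    - {"dp": [0.026, -0.095, -0.03], "rotation": [0.1, 0.028, 0]}
    - {"dp": [0.035, -0.126, -0.041], "rotation": [0.134, 0.037, 0]}
    - {"dp": [0.044, -0.157, -0.053], "rotation": [0.168, 0.047, 0]}
    - {"dp": [0.052, -0.188, -0.066], "rotation": [0.202, 0.056, 0]}
    - {"dp": [0.06, -0.218, -0.079], "rotation": [0.235, 0.066, 0]}
    - {"dp": [0.069, -0.248, -0.093], "rotation": [0.269, 0.075, 0]}
    - {"dp": [0.078, -0.278, -0.108], "rotation": [0.302, 0.084, 0]}
    - {"dp": [0.086, -0.307, -0.123], "rotation": [0.336, 0.094, 0]}
    - {"dp": [0.094, -0.336, -0.139], "rotation": [0.37, 0.103, 0]}
    - {"dp": [0.102, -0.365, -0.156], "rotation": [0.403, 0.113, 0]}

```text
clock: 8.73
position: [0.4837, -0.0096, 0.1641]
ee_rot: [-0.104, 0.985, 0.135, -0.014]
contact_force: [0.2, 0.5, -0.7]
width: 0.0555
```

Run:
```python
from track import *
add([[.102,-.365,-.156],[.403,.113,0]])
look('a7'); boxangle('a7')
nx([(37.5,14,.013),(40,16,.013),(42.5,18,.013),(45,20,.012),(47.5,22,.012),(50,24,.012)])
```

```text
pos [ 0.484 -0.01   0.164] t 8.7333 F [ 0.248  0.544 -0.715] w 0.05549190876060255
scene 281 238 face tilt deg from level 142.9 mean s,z [-0.118  0.181] m [ 0.603 -0.797 -0.01 ] s [-0.15  -0.106] z [0.171 0.211]
side 1630 1370 face tilt deg from level -125.4 mean s,z [-0.045  0.098] m [-0.815 -0.579  0.009] s [-0.108  0.01 ] z [0.022 0.187]
wrist 19391 13575 face tilt deg from level -34.5 mean s,z [-0.12  0.18] m [-0.566  0.824  0.004] s [-0.134  0.001] z [0.036 0.189]
37.5 14 0.013 p [ 0.485 -0.016  0.16 ] dp [ 0.015 -0.056 -0.035] dr [ 0.068  0.018 -0.   ] range (34.75, 37.5)
40 16 0.013 p [ 0.487 -0.022  0.155] dp [ 0.031 -0.11  -0.073] dr [ 0.135  0.037 -0.   ] range (37.25, 40.0)
42.5 18 0.013 p [ 0.489 -0.029  0.15 ] dp [ 0.045 -0.163 -0.113] dr [ 0.202  0.056 -0.   ] range (40.0, 42.5)
45 20 0.012 p [ 0.491 -0.035  0.146] dp [ 0.06  -0.217 -0.148] dr [ 0.269  0.075 -0.   ] range (42.5, 45.0)
47.5 22 0.012 p [ 0.492 -0.041  0.141] dp [ 0.074 -0.266 -0.193] dr [ 0.337  0.093 -0.   ] range (45.25, 47.5)
50 24 0.012 p [ 0.494 -0.047  0.135] dp [ 0.087 -0.313 -0.241] dr [ 0.404  0.112 -0.   ] range (47.75, 50.0)
```

View pics/a7.png

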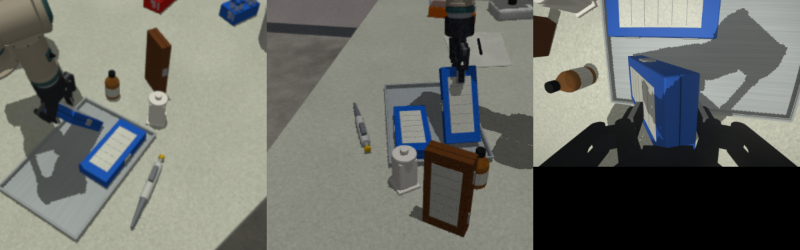

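Measured 34.5–35.4° against 35° planned. Continuing.

>>> send_rows:
  deltas:
    - {"dp": [0.008, -0.028, -0.017], "rotation": [0.034, 0.009, 0]}
    - {"dp": [0.015, -0.056, -0.035], "rotation": [0.068, 0.018, 0]}
    - {"dp": [0.023, -0.083, -0.054], "rotation": [0.101, 0.028, 0]}
    - {"dp": [0.031, -0.11, -0.073], "rotation": [0.135, 0.037, 0]}
    - {"dp": [0.038, -0.137, -0.093], "rotation": [0.168, 0.047, 0]}
    - {"dp": [0.045, -0.163, -0.112], "rotation": [0.202, 0.056, 0]}
    - {"dp": [0.053, -0.19, -0.13], "rotation": [0.235, 0.066, 0]}
    - {"dp": [0.06, -0.217, -0.148], "rotation": [0.269, 0.075, 0]}
    - {"dp": [0.067, -0.242, -0.17], "rotation": [0.303, 0.084, 0]}
    - {"dp": [0.074, -0.266, -0.193], "rotation": [0.337, 0.093, 0]}
    - {"dp": [0.081, -0.29, -0.217], "rotation": [0.37, 0.103, 0]}
    - {"dp": [0.087, -0.313, -0.241], "rotation": [0.404, 0.112, 0]}

```text
clock: 9.88
position: [0.4943, -0.0473, 0.1351]
ee_rot: [-0.207, 0.969, 0.133, -0.028]
contact_force: [0.1, -1.5, -0.6]
width: 0.0555
```

Run:
```python
from track import *
add([[.087,-.313,-.241],[.404,.112,0]])
look('a8'); boxangle('a8')
nx([(52.5,26.5,.011),(55,29,.01),(57.5,31.5,.01),(60,34,.01),(62.5,36.5,.009),(65,39,.008)])
```

```text
pos [ 0.494 -0.047  0.135] t 9.8833 F [ 0.112 -1.54  -0.55 ] w 0.055502296002056806
scene 575 313 face tilt deg from level -141.0 mean s,z [-0.085  0.105] m [-0.629 -0.777  0.003] s [-0.173  0.   ] z [0.036 0.182]
side 1561 1259 face tilt deg from level -140.7 mean s,z [-0.065  0.085] m [-0.634 -0.773  0.008] s [-0.152  0.004] z [0.014 0.157]
wrist 20148 13461 face tilt deg from level -49.1 mean s,z [-0.162  0.148] m [-0.756  0.654  0.004] s [-0.173 -0.007] z [0.038 0.159]
52.5 26.5 0.011 p [ 0.496 -0.053  0.13 ] dp [ 0.014 -0.049 -0.039] dr [ 0.084  0.024 -0.   ] range (50.25, 52.5)
55 29 0.01 p [ 0.497 -0.058  0.125] dp [ 0.027 -0.097 -0.081] dr [ 0.168  0.047 -0.   ] range (52.5, 55.0)
57.5 31.5 0.01 p [ 0.499 -0.063  0.119] dp [ 0.039 -0.138 -0.133] dr [ 0.252  0.071 -0.   ] range (55.0, 57.5)
60 34 0.01 p [ 0.5   -0.068  0.113] dp [ 0.05  -0.178 -0.186] dr [ 0.336  0.094 -0.   ] range (57.5, 60.0)
62.5 36.5 0.009 p [ 0.501 -0.073  0.107] dp [ 0.062 -0.22  -0.234] dr [ 0.42   0.118 -0.   ] range (59.75, 62.5)
65 39 0.008 p [ 0.503 -0.078  0.101] dp [ 0.073 -0.26  -0.285] dr [ 0.504  0.141 -0.   ] range (62.25, 65.0)
```

View pics/a8.png

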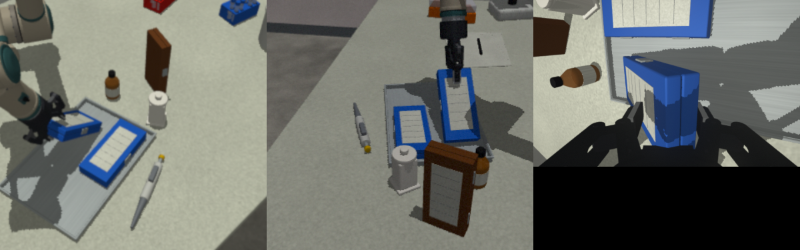

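Still on plan (49–51°). On to 65°.

>>> send_rows:
  deltas:
    - {"dp": [0.007, -0.025, -0.019], "rotation": [0.042, 0.012, 0]}
    - {"dp": [0.014, -0.049, -0.039], "rotation": [0.084, 0.024, 0]}
    - {"dp": [0.02, -0.073, -0.06], "rotation": [0.126, 0.035, 0]}
    - {"dp": [0.027, -0.097, -0.081], "rotation": [0.168, 0.047, 0]}
    - {"dp": [0.033, -0.118, -0.107], "rotation": [0.21, 0.059, 0]}
    - {"dp": [0.039, -0.138, -0.133], "rotation": [0.252, 0.071, 0]}
    - {"dp": [0.045, -0.158, -0.159], "rotation": [0.294, 0.083, 0]}
    - {"dp": [0.05, -0.178, -0.186], "rotation": [0.336, 0.094, 0]}
    - {"dp": [0.056, -0.199, -0.21], "rotation": [0.378, 0.106, 0]}
    - {"dp": [0.062, -0.22, -0.234], "rotation": [0.42, 0.118, 0]}
    - {"dp": [0.068, -0.24, -0.259], "rotation": [0.462, 0.13, 0]}
    - {"dp": [0.073, -0.26, -0.285], "rotation": [0.504, 0.141, 0]}

```text
clock: 11.03
position: [0.5029, -0.0783, 0.1008]
ee_rot: [-0.332, 0.934, 0.128, -0.045]
contact_force: [0.5, -0.6, -0.8]
width: 0.0556
```

Run:
```python
from track import *
add([[.073,-.26,-.285],[.504,.141,0]])
look('a9'); boxangle('a9')
nx([(67.5,41,.006),(70,43,.005),(72.5,45,.004),(75,47,.003),(77.5,49,.001),(80,51,-.001)])
```

```text
pos [ 0.503 -0.078  0.101] t 11.0333 F [ 0.497 -0.606 -0.834] w 0.05555318631480921
scene 856 583 face tilt deg from level 24.0 mean s,z [-0.097  0.078] m [0.407 0.914 0.007] s [-0.207 -0.006] z [0.037 0.151]
side 1438 1121 face tilt deg from level -155.6 mean s,z [-0.081  0.068] m [-0.413 -0.911  0.009] s [-0.188 -0.003] z [0.014 0.115]
wrist 19763 13129 face tilt deg from level 115.6 mean s,z [-0.195  0.105] m [ 0.902 -0.432 -0.004] s [-0.202 -0.016] z [0.039 0.118]
67.5 41 0.006 p [ 0.504 -0.083  0.095] dp [ 0.012 -0.043 -0.048] dr [ 0.067  0.019 -0.   ] range (64.5, 67.5)
70 43 0.005 p [ 0.505 -0.087  0.088] dp [ 0.022 -0.078 -0.104] dr [ 0.135  0.038 -0.   ] range (67.0, 70.0)
72.5 45 0.004 p [ 0.506 -0.091  0.081] dp [ 0.031 -0.111 -0.162] dr [ 0.202  0.056 -0.   ] range (69.5, 72.5)
75 47 0.003 p [ 0.508 -0.095  0.074] dp [ 0.04  -0.142 -0.221] dr [ 0.269  0.075 -0.   ] range (72.0, 75.0)
77.5 49 0.001 p [ 0.509 -0.099  0.068] dp [ 0.049 -0.177 -0.277] dr [ 0.336  0.094 -0.   ] range (74.25, 77.5)
80 51 -0.001 p [ 0.51  -0.103  0.061] dp [ 0.058 -0.209 -0.334] dr [ 0.404  0.113 -0.   ] range (76.5, 80.0)
```

View pics/a9.png

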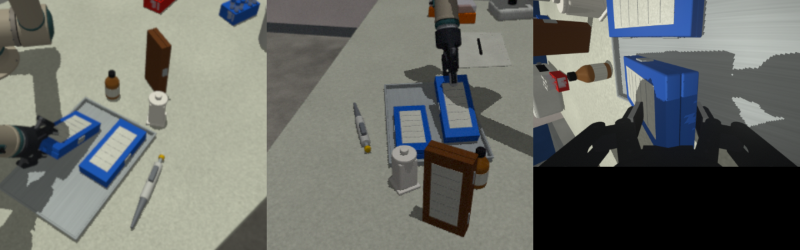

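>>> send_rows:
  deltas:
    - {"dp": [0.006, -0.022, -0.024], "rotation": [0.034, 0.009, 0]}
    - {"dp": [0.012, -0.043, -0.048], "rotation": [0.067, 0.019, 0]}
    - {"dp": [0.017, -0.061, -0.076], "rotation": [0.101, 0.028, 0]}
    - {"dp": [0.022, -0.078, -0.104], "rotation": [0.135, 0.038, 0]}
    - {"dp": [0.027, -0.095, -0.133], "rotation": [0.168, 0.047, 0]}
    - {"dp": [0.031, -0.111, -0.162], "rotation": [0.202, 0.056, 0]}
    - {"dp": [0.036, -0.127, -0.191], "rotation": [0.235, 0.066, 0]}
    - {"dp": [0.04, -0.142, -0.221], "rotation": [0.269, 0.075, 0]}
    - {"dp": [0.045, -0.16, -0.249], "rotation": [0.303, 0.085, 0]}
    - {"dp": [0.049, -0.177, -0.277], "rotation": [0.336, 0.094, 0]}
    - {"dp": [0.054, -0.193, -0.305], "rotation": [0.37, 0.104, 0]}
    - {"dp": [0.058, -0.209, -0.334], "rotation": [0.404, 0.113, 0]}

```text
clock: 12.18
position: [0.5099, -0.1033, 0.0607]
ee_rot: [-0.427, 0.894, 0.122, -0.059]
contact_force: [0.8, -0.5, -1.0]
width: 0.0555
```

Run:
```python
from track import *
add([[.058,-.209,-.334],[.404,.113,0]])
look('a10'); boxangle('a10')
nx([(82,51,-.003),(84,51,-.006),(85,51,-.007),(86,51,-.008),(86,51,-.016)])
```

```text
pos [ 0.51  -0.103  0.061] t 12.1833 F [ 0.842 -0.489 -0.986] w 0.055530731468152364
scene 1055 748 face tilt deg from level -170.8 mean s,z [-0.107  0.053] m [-0.16  -0.987  0.001] s [-0.216 -0.012] z [0.035 0.104]
side 1266 957 face tilt deg from level 9.3 mean s,z [-0.091  0.048] m [ 0.162  0.987 -0.004] s [-0.21 -0.01] z [0.013 0.068]
wrist 19706 12374 face tilt deg from level 100.9 mean s,z [-0.214  0.055] m [ 0.982 -0.19  -0.003] s [-0.218 -0.022] z [0.037 0.069]
82 51 -0.003 p [ 0.51  -0.106  0.055] dp [ 0.006 -0.021 -0.048] dr [-0. -0. -0.] range (78.75, 82.0)
84 51 -0.006 p [ 0.511 -0.109  0.05 ] dp [ 0.013 -0.047 -0.092] dr [-0. -0. -0.] range (80.75, 84.0)
85 51 -0.007 p [ 0.512 -0.11   0.047] dp [ 0.016 -0.056 -0.116] dr [-0. -0. -0.] range (81.75, 85.0)
86 51 -0.008 p [ 0.512 -0.111  0.044] dp [ 0.018 -0.065 -0.14 ] dr [-0. -0. -0.] range (82.75, 86.0)
86 51 -0.016 p [ 0.514 -0.117  0.049] dp [ 0.032 -0.114 -0.099] dr [-0. -0. -0.] range (81.25, 90.75)
```

View pics/a10.png

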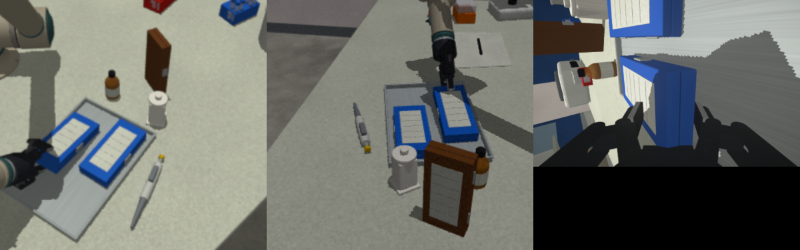

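>>> send_rows:
  deltas:
    - {"dp": [0.003, -0.011, -0.024], "rotation": [0, 0, 0]}
    - {"dp": [0.006, -0.021, -0.048], "rotation": [0, 0, 0]}
    - {"dp": [0.01, -0.034, -0.07], "rotation": [0, 0, 0]}
    - {"dp": [0.013, -0.047, -0.092], "rotation": [0, 0, 0]}
    - {"dp": [0.016, -0.056, -0.116], "rotation": [0, 0, 0]}
    - {"dp": [0.017, -0.061, -0.128], "rotation": [0, 0, 0]}
    - {"dp": [0.018, -0.065, -0.14], "rotation": [0, 0, 0]}
    - {"dp": [0.018, -0.065, -0.14], "rotation": [0, 0, 0]}

```text
clock: 13.0
position: [0.5119, -0.111, 0.044]
ee_rot: [-0.427, 0.894, 0.122, -0.059]
contact_force: [0.4, -0.1, -2.1]
width: 0.0559
```

Run:
```python
from track import *
add([[.018,-.065,-.14],[0,0,0]])
look('a11'); boxangle('a11')
im=load('wrist_a11'); cv2.imwrite('pics/w11.png',im['color'][:,:,::-1])
```

```text
pos [ 0.512 -0.111  0.044] t 13.0 F [ 0.419 -0.132 -2.117] w 0.055865079824986105
scene 1103 830 face tilt deg from level -176.9 mean s,z [-0.113  0.043] m [-0.055 -0.998  0.002] s [-0.219 -0.015] z [0.021 0.08 ]
side 1174 875 face tilt deg from level 3.8 mean s,z [-0.094  0.041] m [ 0.067  0.998 -0.001] s [-0.214 -0.012] z [0.013 0.05 ]
wrist 20151 11236 face tilt deg from level 95.4 mean s,z [-0.218  0.036] m [ 0.996 -0.094 -0.004] s [-0.22  -0.024] z [0.019 0.05 ]
```

View pics/w11.png

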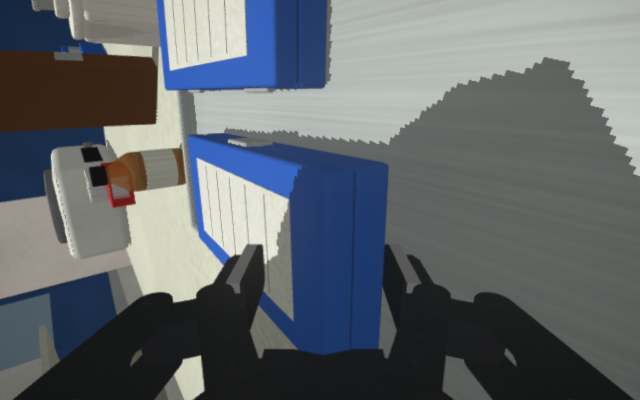

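Box at about 86°, resting lightly on the lower finger (about 2 N), far end roughly 14 mm up. I draw the finger out along the tray so the end slides down its sloping pad.

>>> send_rows:
  deltas:
    - {"dp": [0.004, -0.013, 0], "rotation": [0, 0, 0]}
    - {"dp": [0.008, -0.027, -0.003], "rotation": [0, 0, 0]}
    - {"dp": [0.011, -0.04, -0.006], "rotation": [0, 0, 0]}
    - {"dp": [0.015, -0.053, -0.008], "rotation": [0, 0, 0]}
    - {"dp": [0.019, -0.067, -0.008], "rotation": [0, 0, 0]}
    - {"dp": [0.022, -0.08, -0.008], "rotation": [0, 0, 0]}
    - {"dp": [0.026, -0.094, -0.008], "rotation": [0, 0, 0]}
    - {"dp": [0.034, -0.12, -0.008], "rotation": [0, 0, 0]}
    - {"dp": [0.045, -0.16, 0], "rotation": [0, 0, 0]}
    - {"dp": [0.067, -0.24, 0.05], "rotation": [0, 0, 0]}
    - {"dp": [0.09, -0.32, 0.1], "rotation": [0, 0, 0]}

```text
clock: 14.07
position: [0.5228, -0.15, 0.0567]
ee_rot: [-0.427, 0.894, 0.123, -0.059]
contact_force: [-0.9, -0.7, 0.5]
width: 0.0556
```

Run:
```python
from track import *
add([[.09,-.32,.1],[0,0,0]])
look('a12'); boxangle('a12')
```

```text
pos [ 0.523 -0.15   0.057] t 14.0667 F [-0.902 -0.703  0.461] w 0.055619833002284236
scene 1185 917 face tilt deg from level -0.5 mean s,z [-0.12   0.036] m [-0.009  1.     0.003] s [-0.221 -0.017] z [0.014 0.041]
side 1165 860 face tilt deg from level 0.1 mean s,z [-0.101  0.035] m [0.002 1.    0.001] s [-0.217 -0.013] z [0.013 0.038]
wrist 12304 8215 face tilt deg from level -0.1 mean s,z [-0.171  0.036] m [-0.002  1.    -0.001] s [-0.221 -0.023] z [0.013 0.037]
```

View pics/a12.png

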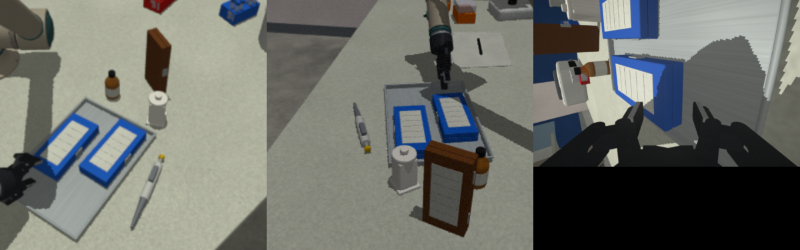

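The box now lies flat with its lid up: face tilt is 0.1–0.5° and top height 36 mm in all cameras. The scene view shows the card at the top. Next I measure its pose and the gap to the end wall for the push.

```bash
cat > pose.py <<'E'
from track import *
a=np.radians(14.5); u=np.array([-np.sin(a),np.cos(a)]); v=np.array([np.cos(a),np.sin(a)])
def pose(tag,cams=('scene','side','wrist')):
    for n in cams:
        im=load(n+'_'+tag); W=cloud(im); c=im['color'].astype(int)
        ok=~np.isnan(W).any(-1); U=W[...,:2]@u; V=W[...,:2]@v; Z=W[...,2]
        for nm,lo,hi in [('box',.405,.535),('lying',.537,.65)]:
            g=ok&(Z>.032)&(Z<.041)&(V>lo)&(V<hi)&(U>-.28)&(U<.05)
            m=g.astype(np.uint8); nl,lab,st,_=cv2.connectedComponentsWithStats(cv2.morphologyEx(m,cv2.MORPH_OPEN,np.ones((3,3),np.uint8)))
            if nl<2: continue
            k=1+np.argmax(st[1:,4]); P=np.c_[V[lab==k],U[lab==k]]*1000
            r=cv2.minAreaRect(P.astype(np.float32)); print(n,nm,'VU c',np.round(r[0],1),'size',np.round(r[1],1),'ang',round(r[2],2),'U pct',np.percentile(P[:,1],[.5,99.5]),'V pct',np.percentile(P[:,0],[.5,99.5]))
        for lo,hi in [(.41,.50),(.50,.55),(.55,.65)]:
            blue=(c[...,2]>c[...,0]*1.5)&(c[...,2]>c[...,1]*1.3)
            g=ok&~blue&(Z>.0105)&(Z<.021)&(V>lo)&(V<hi)&(U>.028)&(U<.06)
            if g.sum()>15: print(n,'end wall V',lo,hi,g.sum(),np.percentile(U[g],[2,10,50,90,98])*1000)
        g=ok&(Z>.0105)&(Z<.021)&(V>.41)&(V<.65)&(U>-.36)&(U<-.325)
        if g.sum()>15: print(n,'far wall',np.percentile(U[g],[2,50,98])*1000)
E
python3 - <<'E'
from pose import *
pose('a12')
E
```

```text
scene box VU c [ 469.2 -142. ] size [ 97.5 208.7] ang 1.6 U pct [-243.758  -40.959] V pct [422.165 517.862]
scene lying VU c [597.5 -82.5] size [ 97.8 209.5] ang 0.68 U pct [-185.328   18.869] V pct [550.763 644.913]
scene end wall V 0.41 0.5 106 [36.72  37.88  39.837 43.442 44.97 ]
scene end wall V 0.5 0.55 56 [36.079 36.897 39.424 43.81  45.118]
scene end wall V 0.55 0.65 126 [36.454 37.399 39.73  43.484 45.06 ]
scene far wall [-349.668 -346.753 -342.677]
side box VU c [ 467.5 -142.5] size [ 95.5 206.7] ang 1.37 U pct [-244.14   -40.096] V pct [420.296 515.739]
side lying VU c [596.1 -83.6] size [209.5  94.9] ang 89.33 U pct [-184.589   18.061] V pct [549.16  643.157]
side end wall V 0.55 0.65 24 [39.115 39.921 41.928 43.623 44.274]
side far wall [-350.696 -344.713 -340.415]
wrist box VU c [ 465.7 -144.9] size [ 94.7 204.5] ang 1.26 U pct [-246.818  -46.215] V pct [420.15  514.296]
wrist lying VU c [591.  -85.7] size [205.2  89.8] ang 89.08 U pct [-187.176   14.576] V pct [546.343 631.579]
wrist end wall V 0.41 0.5 450 [34.279 35.087 36.708 38.842 40.365]
wrist end wall V 0.5 0.55 352 [34.949 35.445 36.737 39.022 40.427]
wrist far wall [-350.87  -348.133 -343.99 ]
```

Run:
```python
from pose import *
s=cmd(); print(s, monitor.get_state()['position'])
q=s['ee_rot'];R=Ro.from_quat([q[1],q[2],q[3],q[0]])
Rt=Ro.from_matrix(np.c_[np.r_[u,0],np.r_[v,0],[0,0,-1.]]); print('det',np.linalg.det(Rt.as_matrix()))
Rt2=Ro.from_matrix(np.c_[-np.r_[u,0],-np.r_[v,0],[0,0,-1.]])
# stage: untilt first
Rm=rot(0); print('untilt',(Rm*R.inv()).as_rotvec()/.5,'yaw',(Rt*Rm.inv()).as_rotvec()/.5,(Rt2*Rm.inv()).as_rotvec()/.5)
print('combined',(Rt*R.inv()).as_rotvec()/.5)
p=u*(-.2765)+v*.467; print('target',p,'dp',(np.r_[p,.12]-s['position'])/.12)
print('qpos',monitor.get_state()['qpos'])
```

```text
{'position': array([ 0.523, -0.149,  0.056]), 'ee_rot': array([-0.427,  0.894,  0.123, -0.058])} [ 0.524 -0.151  0.057]
det 1.0
untilt [-1.715 -0.479 -0.   ] yaw [0.    0.    3.103] [ 0.    0.   -3.18]
combined [-0.979 -1.699  2.878]
target [ 0.521 -0.151] dp [-0.011 -0.012  0.534]
qpos [-0.699  0.763  1.506  0.457  1.655  0.448]
```

>>> send_rows:
  deltas:
    - {"dp": [0, -0.05, 0.2], "rotation": [0, 0, 0]}
    - {"dp": [0, -0.05, 0.4], "rotation": [-0.2, -0.056, 0]}
    - {"dp": [0, 0, 0.55], "rotation": [-0.4, -0.112, 0]}
    - {"dp": [0, 0, 0.55], "rotation": [-0.6, -0.168, 0]}
    - {"dp": [0, -0.012, 0.55], "rotation": [-0.858, -0.24, 0]}

```text
clock: 14.63
position: [0.5234, -0.1517, 0.1234]
ee_rot: [-0.22, 0.966, 0.132, -0.029]
contact_force: [-0.4, 0.7, -1.2]
width: 0.0555
```

>>> send_rows:
  deltas:
    - {"dp": [0, 0, 0], "rotation": [-0.2, -0.056, 0]}
    - {"dp": [0, 0, 0], "rotation": [-0.4, -0.112, 0]}
    - {"dp": [0, 0, 0], "rotation": [-0.6, -0.168, 0]}
    - {"dp": [0, 0, 0], "rotation": [-0.857, -0.239, 0]}

```text
clock: 14.97
position: [0.523, -0.1514, 0.1233]
ee_rot: [-0.006, 0.991, 0.135, 0.0]
contact_force: [-0.1, 0.1, -0.8]
width: 0.0553
```

>>> send_rows:
  deltas:
    - {"dp": [0, 0, 0], "rotation": [0, 0, 0.24]}
    - {"dp": [0, 0, 0], "rotation": [0, 0, 0.48]}
    - {"dp": [0, 0, 0], "rotation": [0, 0, 0.72]}
    - {"dp": [0, 0, 0], "rotation": [0, 0, 1.0]}

```text
clock: 15.3
position: [0.5221, -0.1498, 0.1225]
ee_rot: [-0.008, 0.928, 0.373, -0.003]
contact_force: [0.5, -0.7, 0.1]
width: 0.0556
```

>>> send_rows:
  deltas:
    - {"dp": [0, 0, 0], "rotation": [0, 0, 0.24]}
    - {"dp": [0, 0, 0], "rotation": [0, 0, 0.48]}
    - {"dp": [0, 0, 0], "rotation": [0, 0, 0.72]}
    - {"dp": [0, 0, 0], "rotation": [0, 0, 1.0]}

```text
clock: 15.63
position: [0.5221, -0.1503, 0.1222]
ee_rot: [-0.008, 0.811, 0.584, -0.005]
contact_force: [-0.6, 0.3, -0.3]
width: 0.0555
```

>>> send_rows:
  deltas:
    - {"dp": [0, 0, 0], "rotation": [0, 0, 0.24]}
    - {"dp": [0, 0, 0], "rotation": [0, 0, 0.48]}
    - {"dp": [0, 0, 0], "rotation": [0, 0, 0.72]}
    - {"dp": [0, 0, 0], "rotation": [0, 0, 1.0]}
    - {"dp": [0, 0, 0], "rotation": [0, 0, 1.0]}

```text
clock: 16.05
position: [0.5221, -0.1502, 0.1222]
ee_rot: [-0.006, 0.643, 0.766, -0.007]
contact_force: [-0.3, -0.8, 0.1]
width: 0.0553
```

Run:
```python
from pose import *
add([[0,-.012,.55],[-.858,-.24,0]],[[0,0,0],[-.857,-.239,0]],[[0,0,0],[0,0,1]],[[0,0,0],[0,0,1]],[[0,0,0],[0,0,1]])
s=cmd(); look('b1'); pose('b1')
q=s['ee_rot'];R=Ro.from_quat([q[1],q[2],q[3],q[0]])
Rt=Ro.from_matrix(np.c_[np.r_[u,0],np.r_[v,0],[0,0,-1.]])
m=monitor.get_state(); q=m['ee_rot'];Rm=Ro.from_quat([q[1],q[2],q[3],q[0]]); print('cmd',s['position'],'meas',m['position'],m['qpos'])
print('rot',(Rt*R.inv()).as_rotvec()/.5,(Rt*Rm.inv()).as_rotvec()/.5)
p=u*(-.2765)+v*.467; print('dp',(np.r_[p,.026]-s['position'])/.12)
```

```text
pos [ 0.522 -0.15   0.122] t 16.05 F [-0.337 -0.792  0.105] w 0.055261538396969234
scene box VU c [ 469.9 -142.5] size [ 97.5 207.6] ang 2.73 U pct [-243.363  -41.018] V pct [422.356 518.123]
scene lying VU c [598.4 -82.7] size [206.7  97.6] ang 89.5 U pct [-185.054   18.477] V pct [551.335 645.385]
scene end wall V 0.41 0.5 98 [36.427 37.493 39.477 43.589 44.904]
scene end wall V 0.5 0.55 52 [36.65  37.747 39.43  42.951 44.838]
scene end wall V 0.55 0.65 129 [36.872 37.554 39.735 43.779 45.137]
scene far wall [-349.719 -346.888 -342.481]
side box VU c [ 467.7 -143.9] size [ 94.9 210.8] ang 1.4 U pct [-243.611  -40.085] V pct [419.985 515.543]
side lying VU c [596.2 -82.8] size [206.9  94.9] ang 89.26 U pct [-184.809   17.026] V pct [549.276 643.164]
side end wall V 0.55 0.65 23 [38.709 40.092 41.301 43.665 43.906]
side far wall [-350.714 -344.731 -339.443]
wrist box VU c [ 466.2 -193.4] size [ 95.6 106.6] ang 1.22 U pct [-245.582 -143.838] V pct [419.299 513.195]
wrist lying VU c [ 592.7 -171.2] size [34.3 96.9] ang 86.93 U pct [-186.772 -153.283] V pct [545.48  639.318]
wrist far wall [-349.835 -345.218 -343.206]
cmd [ 0.523 -0.151  0.122] meas [ 0.522 -0.151  0.122] [-0.403  0.34   1.754 -0.011  1.063 -0.566]
rot [ 0.    -0.     0.103] [ 0.007 -0.035  0.168]
dp [-0.011 -0.    -0.8  ]
```

View pics/b1.png

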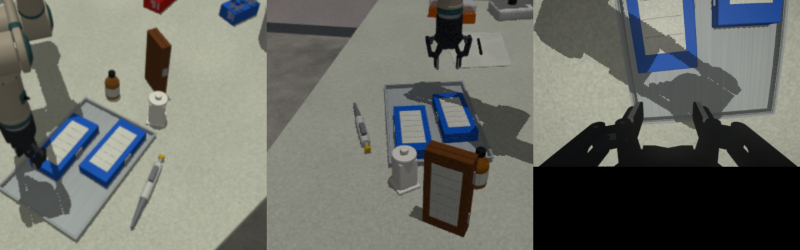

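>>> send_rows:
  deltas:
    - {"dp": [-0.01, 0, -0.2], "rotation": [0, -0.02, 0.16]}
    - {"dp": [-0.01, 0, -0.4], "rotation": [0, -0.02, 0.16]}
    - {"dp": [-0.01, 0, -0.6], "rotation": [0, -0.02, 0.16]}
    - {"dp": [-0.01, 0, -0.75], "rotation": [0, -0.02, 0.16]}
    - {"dp": [-0.01, 0, -0.8], "rotation": [0, -0.02, 0.16]}
    - {"dp": [-0.01, 0, -0.8], "rotation": [0, -0.02, 0.16]}
    - {"dp": [-0.01, 0, -0.8], "rotation": [0, -0.02, 0.16]}

```text
clock: 16.78
position: [0.5219, -0.1509, 0.0266]
ee_rot: [-0.001, 0.613, 0.79, -0.004]
contact_force: [0.2, -1.0, 0.4]
width: 0.0554
```

Run:
```python
from pose import *
look('b2'); m=monitor.get_state(); q=m['ee_rot'];Rm=Ro.from_quat([q[1],q[2],q[3],q[0]])
Rt=Ro.from_matrix(np.c_[np.r_[u,0],np.r_[v,0],[0,0,-1.]])
print('meas',m['position'],'rot left',(Rt*Rm.inv()).as_rotvec()/.5,'UV',m['position'][:2]@u,m['position'][:2]@v)
```

```text
pos [ 0.522 -0.151  0.027] t 16.7833 F [ 0.21  -0.951  0.36 ] w 0.055375875575824386
meas [ 0.523 -0.151  0.028] rot left [ 0.01  -0.008  0.004] UV -0.27718662210233874 0.4680619987634175
```

View pics/b2.png

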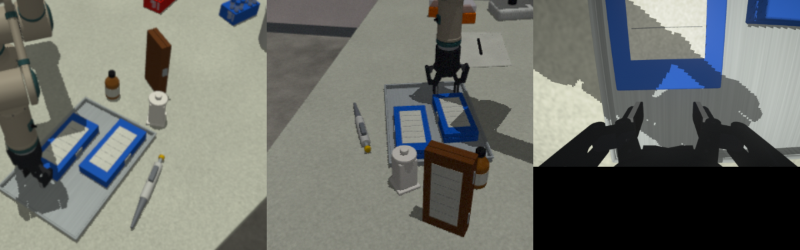

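Fingers are behind the box's end face, square to the tray. Pushing slowly towards the end wall.

>>> send_rows:
  deltas:
    - {"dp": [-0.01, 0.04, 0], "rotation": [0, 0, 0]}
    - {"dp": [-0.021, 0.081, 0], "rotation": [0, 0, 0]}
    - {"dp": [-0.031, 0.121, 0], "rotation": [0, 0, 0]}
    - {"dp": [-0.042, 0.161, 0], "rotation": [0, 0, 0]}
    - {"dp": [-0.052, 0.202, 0], "rotation": [0, 0, 0]}
    - {"dp": [-0.063, 0.242, 0], "rotation": [0, 0, 0]}
    - {"dp": [-0.073, 0.282, 0], "rotation": [0, 0, 0]}
    - {"dp": [-0.084, 0.323, 0], "rotation": [0, 0, 0]}
    - {"dp": [-0.094, 0.363, 0], "rotation": [0, 0, 0]}
    - {"dp": [-0.104, 0.403, 0], "rotation": [0, 0, 0]}
    - {"dp": [-0.115, 0.444, 0], "rotation": [0, 0, 0]}
    - {"dp": [-0.125, 0.484, 0], "rotation": [0, 0, 0]}

```text
clock: 17.93
position: [0.5065, -0.0922, 0.0263]
ee_rot: [-0.001, 0.613, 0.79, -0.004]
contact_force: [0.8, -2.3, 2.6]
width: 0.0555
```

Run:
```python
from pose import *
look('b3'); pose('b3')
m=monitor.get_state(); print('UV',m['position'][:2]@u,m['position'][:2]@v,m['contact_force'])
```

```text
pos [ 0.507 -0.092  0.026] t 17.9333 F [ 0.772 -2.343  2.568] w 0.05551327107670688
scene box VU c [471.8 -92.3] size [ 97.9 191.5] ang 0.33 U pct [-179.345    0.88 ] V pct [424.785 519.598]
scene lying VU c [597.3 -82.7] size [209.8  97.5] ang 89.89 U pct [-185.848   18.717] V pct [550.657 645.205]
scene end wall V 0.41 0.5 107 [36.449 37.239 39.625 43.512 44.934]
scene end wall V 0.5 0.55 58 [37.032 37.751 39.861 43.513 44.875]
scene end wall V 0.55 0.65 124 [36.981 37.88  39.619 43.992 45.194]
scene far wall [-349.711 -346.826 -342.547]
side box VU c [ 470.4 -103. ] size [212.3  95.1] ang 89.91 U pct [-205.632    1.968] V pct [423.667 517.204]
side lying VU c [596. -84.] size [208.2  95. ] ang 89.34 U pct [-184.156   18.436] V pct [549.238 643.023]
side end wall V 0.55 0.65 24 [38.184 40.06  41.189 44.253 44.735]
side far wall [-349.46  -344.922 -339.878]
wrist box VU c [ 467.6 -168.7] size [115.3  94.9] ang 89.66 U pct [-209.014 -112.22 ] V pct [421.275 513.936]
wrist lying VU c [ 565.9 -147.9] size [44.4 77.9] ang 1.9 U pct [-185.381 -110.013] V pct [545.169 585.507]
UV -0.21501818248081467 0.4663374137599142 [ 0.204  0.42  -0.565]
```

View pics/b3.png

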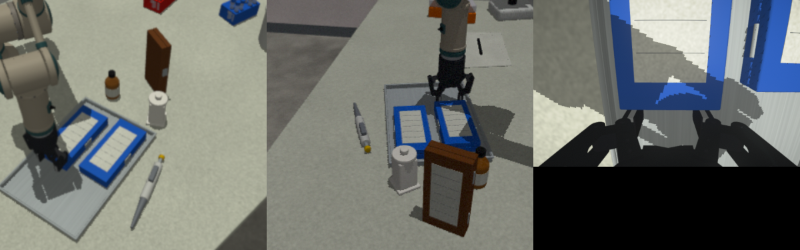

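Now square with the tray (about 0.3°), with about 35 mm left to the wall. Pushing most of the remainder.

>>> send_rows:
  deltas:
    - {"dp": [-0.008, 0.032, 0], "rotation": [0, 0, 0]}
    - {"dp": [-0.017, 0.065, 0], "rotation": [0, 0, 0]}
    - {"dp": [-0.025, 0.097, 0], "rotation": [0, 0, 0]}
    - {"dp": [-0.033, 0.129, 0], "rotation": [0, 0, 0]}
    - {"dp": [-0.042, 0.161, 0], "rotation": [0, 0, 0]}
    - {"dp": [-0.05, 0.194, 0], "rotation": [0, 0, 0]}
    - {"dp": [-0.056, 0.218, 0], "rotation": [0, 0, 0]}
    - {"dp": [-0.06, 0.234, 0], "rotation": [0, 0, 0]}

```text
clock: 18.75
position: [0.4991, -0.0641, 0.0262]
ee_rot: [-0.002, 0.613, 0.79, -0.004]
contact_force: [0.4, -1.4, -0.2]
width: 0.0552
```

Run:
```python
from pose import *
look('b4'); pose('b4')
m=monitor.get_state(); print('UV',m['position'][:2]@u,m['position'][:2]@v,m['contact_force'])
for n,(x0,x1,y0,y1) in {'scene':(230,340,160,280),'side':(300,450,160,260)}.items():
    im=load(n+'_b4'); cv2.imwrite('pics/%s_b4c.png'%n,cv2.resize(im['color'][y0:y1,x0:x1,::-1],None,fx=5,fy=5,interpolation=cv2.INTER_CUBIC))
```

```text
pos [ 0.499 -0.064  0.026] t 18.75 F [ 0.442 -1.366 -0.234] w 0.0552470891242903
scene box VU c [471.7 -63.7] size [ 97.  189.4] ang 0.86 U pct [-150.17    29.275] V pct [425.113 520.122]
scene lying VU c [597.9 -82.5] size [208.7  96.6] ang 89.94 U pct [-185.485   18.795] V pct [550.94  645.268]
scene end wall V 0.41 0.5 18 [36.545 39.48  43.819 44.678 46.259]
scene end wall V 0.5 0.55 51 [37.159 37.782 39.99  43.394 44.808]
scene end wall V 0.55 0.65 117 [36.577 37.483 39.758 44.01  45.043]
scene far wall [-349.708 -346.732 -342.575]
side box VU c [470.6 -74.7] size [ 95.4 213.1] ang 0.16 U pct [-177.55    28.467] V pct [424.246 517.639]
side lying VU c [595.9 -83.8] size [209.6  95.1] ang 89.35 U pct [-184.647   17.234] V pct [549.034 643.141]
side end wall V 0.55 0.65 24 [38.666 40.02  42.142 43.993 44.325]
side far wall [-350.278 -344.711 -340.624]
wrist box VU c [ 468.2 -140.7] size [115.5  94.9] ang 89.93 U pct [-181.613  -84.067] V pct [421.933 514.594]
wrist lying VU c [ 570.8 -133.6] size [ 53.8 105.9] ang 0.79 U pct [-185.109  -82.077] V pct [545.29  593.535]
UV -0.1870831658618122 0.46717085871730407 [0.751 0.599 0.23 ]
```

View pics/scene_b4c.png

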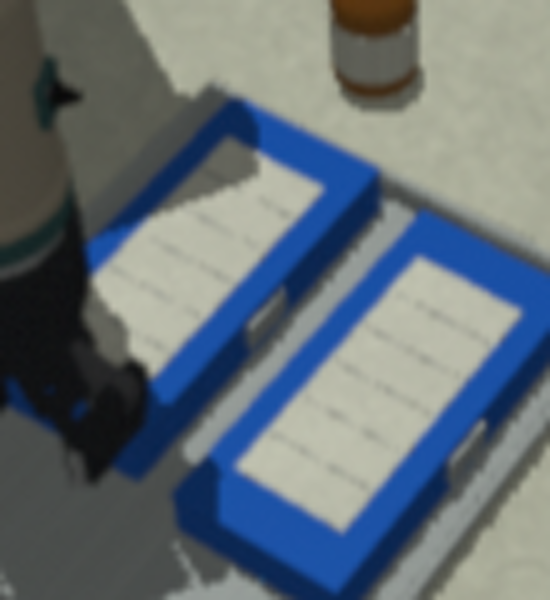

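>>> send_rows:
  deltas:
    - {"dp": [-0.002, 0.008, 0], "rotation": [0, 0, 0]}
    - {"dp": [-0.004, 0.016, 0], "rotation": [0, 0, 0]}
    - {"dp": [-0.006, 0.024, 0], "rotation": [0, 0, 0]}
    - {"dp": [-0.008, 0.032, 0], "rotation": [0, 0, 0]}

```text
clock: 19.23
position: [0.4986, -0.061, 0.0264]
ee_rot: [-0.001, 0.613, 0.79, -0.004]
contact_force: [0.2, -1.2, 1.2]
width: 0.0555
```

>>> send_rows:
  deltas:
    - {"dp": [-0.001, 0.004, 0], "rotation": [0, 0, 0]}
    - {"dp": [-0.002, 0.008, 0], "rotation": [0, 0, 0]}

```text
clock: 19.4
position: [0.4983, -0.0599, 0.0264]
ee_rot: [-0.001, 0.613, 0.79, -0.004]
contact_force: [-0.0, -1.7, 0.2]
width: 0.0554
```

>>> send_rows:
  deltas:
    - {"dp": [-0.001, 0.004, 0], "rotation": [0, 0, 0]}
    - {"dp": [-0.002, 0.008, 0], "rotation": [0, 0, 0]}

```text
clock: 19.57
position: [0.498, -0.0589, 0.0264]
ee_rot: [-0.001, 0.613, 0.79, -0.004]
contact_force: [0.8, -2.0, 0.4]
width: 0.0555
```

>>> send_rows:
  deltas:
    - {"dp": [-0.001, 0.004, 0], "rotation": [0, 0, 0]}
    - {"dp": [-0.002, 0.008, 0], "rotation": [0, 0, 0]}

```text
clock: 19.73
position: [0.4978, -0.0579, 0.0264]
ee_rot: [-0.001, 0.613, 0.79, -0.004]
contact_force: [0.3, -1.9, 0.2]
width: 0.0559
```

>>> send_rows:
  deltas:
    - {"dp": [-0.001, 0.004, 0], "rotation": [0, 0, 0]}
    - {"dp": [-0.002, 0.008, 0], "rotation": [0, 0, 0]}

```text
clock: 19.9
position: [0.4978, -0.0574, 0.0264]
ee_rot: [-0.001, 0.613, 0.79, -0.004]
contact_force: [1.7, -4.6, 0.3]
width: 0.0553
```

Run:
```python
from pose import *
look('b5'); pose('b5',('scene','side'))
m=monitor.get_state(); print('UV',m['position'][:2]@u,m['position'][:2]@v,m['contact_force'])
for n,(x0,x1,y0,y1) in {'scene':(230,340,160,280),'side':(300,450,160,260)}.items():
    im=load(n+'_b5'); cv2.imwrite('pics/%s_b5c.png'%n,cv2.resize(im['color'][y0:y1,x0:x1,::-1],None,fx=5,fy=5,interpolation=cv2.INTER_CUBIC))
```

```text
pos [ 0.498 -0.057  0.026] t 19.9 F [ 1.738 -4.642  0.295] w 0.05528595655774866
scene box VU c [472.9 -56.3] size [ 98.5 188.1] ang 0.93 U pct [-142.425   35.624] V pct [425.708 520.354]
scene lying VU c [598.4 -82.8] size [208.3  98. ] ang 89.91 U pct [-185.596   18.182] V pct [550.597 645.533]
scene end wall V 0.5 0.55 35 [36.862 37.581 39.909 43.68  46.008]
scene end wall V 0.55 0.65 124 [37.041 37.997 39.597 43.801 46.234]
scene far wall [-349.778 -346.613 -342.574]
side box VU c [471.  -70.3] size [ 94.8 214.3] ang 0.1 U pct [-172.759   32.749] V pct [424.416 517.914]
side lying VU c [596.1 -83.7] size [207.1  95. ] ang 89.33 U pct [-184.925   18.131] V pct [549.282 643.135]
side end wall V 0.55 0.65 25 [37.499 38.799 41.596 43.099 44.487]
side far wall [-350.    -344.389 -340.27 ]
UV -0.18015850404244646 0.46767858432511084 [ 1.158 -4.89   0.457]
```

View pics/scene_b5c.png

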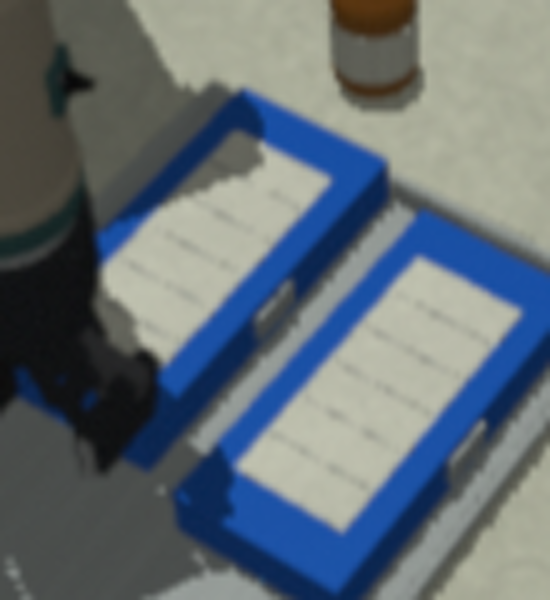

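Force climbed from 2 to 4.9 N and the motion stalled, so the wall has been reached. One more light millimetre seats both corners.

>>> send_rows:
  deltas:
    - {"dp": [-0.001, 0.004, 0], "rotation": [0, 0, 0]}
    - {"dp": [-0.002, 0.008, 0], "rotation": [0, 0, 0]}

```text
clock: 20.22
position: [0.4983, -0.0571, 0.0265]
ee_rot: [0.0, 0.612, 0.791, -0.004]
contact_force: [2.3, -8.0, -0.5]
width: 0.0557
```

>>> send_rows:
  deltas:
    - {"dp": [0.006, -0.024, 0], "rotation": [0, 0, 0]}
    - {"dp": [0.02, -0.08, 0], "rotation": [0, 0, 0]}
    - {"dp": [0.06, -0.24, 0], "rotation": [0, 0, 0]}
    - {"dp": [0.1, -0.4, 0], "rotation": [0, 0, 0]}
    - {"dp": [0.125, -0.484, 0.1], "rotation": [0, 0, 0]}
    - {"dp": [0.125, -0.484, 0.4], "rotation": [0, 0, 0]}
    - {"dp": [0.125, -0.6, 0.7], "rotation": [0, 0, 0]}
    - {"dp": [0.125, -0.8, 1.0], "rotation": [0, 0, 0]}
    - {"dp": [0.125, -1.0, 1.0], "rotation": [0, 0, 0]}
    - {"dp": [0.125, -1.0, 1.0], "rotation": [0, 0, 0]}

```text
clock: 21.05
position: [0.514, -0.1801, 0.149]
ee_rot: [0.002, 0.614, 0.789, -0.003]
contact_force: [0.3, -0.1, -0.5]
width: 0.0555
```

Run:
```python
from pose import *
look('b6'); pose('b6'); boxangle('b6')
m=monitor.get_state(); print(m['contact_force'],m['qd'])
im=load('side_b6')
sc=load('scene_b6'); A=cv2.resize(sc['color'][150:290,220:380],None,fx=2.5,fy=2.5,interpolation=cv2.INTER_CUBIC); B=cv2.resize(im['color'][150:290,290:450],None,fx=2.5,fy=2.5,interpolation=cv2.INTER_CUBIC)
cv2.imwrite('pics/fin.png',np.hstack([A,B])[:,:,::-1])
```

```text
pos [ 0.514 -0.18   0.149] t 21.05 F [ 0.291 -0.065 -0.453] w 0.055544076794898506
scene box VU c [472.7 -64.5] size [ 97.3 210.4] ang 0.39 U pct [-168.051   36.294] V pct [425.519 520.603]
scene lying VU c [598.  -83.2] size [208.3  96.8] ang 89.48 U pct [-185.893   18.469] V pct [550.864 645.397]
scene end wall V 0.5 0.55 38 [36.15  38.017 40.137 43.121 43.752]
scene end wall V 0.55 0.65 137 [36.471 37.672 39.975 44.153 45.858]
scene far wall [-349.525 -346.682 -342.521]
side box VU c [470.9 -66.7] size [ 95.5 208.2] ang 0.3 U pct [-167.711   32.975] V pct [424.524 518.094]
side lying VU c [595.8 -82.3] size [208.2  94.7] ang 89.1 U pct [-183.806   18.201] V pct [549.193 642.822]
side end wall V 0.55 0.65 23 [38.134 39.987 42.309 43.518 44.42 ]
side far wall [-350.805 -344.953 -340.396]
wrist box VU c [ 469.1 -165.5] size [ 8.2 94.9] ang 89.91 U pct [-169.406 -161.598] V pct [422.053 515.463]
wrist lying VU c [ 592.6 -173.7] size [96.  30.1] ang 1.9 U pct [-187.035 -158.716] V pct [545.527 639.24 ]
wrist far wall [-349.978 -345.49  -343.289]
scene 1060 769 face tilt deg from level -0.8 mean s,z [-0.058  0.036] m [-0.014  1.     0.007] s [-0.143  0.059] z [0.014 0.041]
side 765 738 face tilt deg from level -0.1 mean s,z [-0.043  0.035] m [-0.001  1.    -0.001] s [-0.142  0.057] z [0.033 0.038]
wrist 2894 2334 face tilt deg from level -82.3 mean s,z [-0.142  0.03 ] m [-0.991  0.133 -0.016] s [-0.144 -0.136] z [0.013 0.038]
[-0.133  0.762 -0.588] [ 0.017  0.005  0.017 -0.003 -0.005 -0.002]
```

View pics/fin.png

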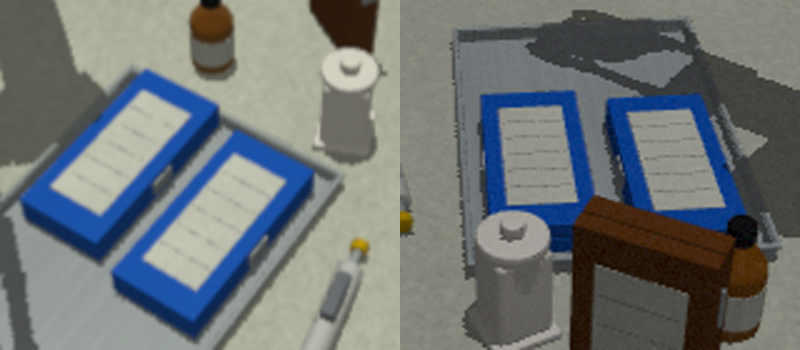

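View pics/b6.png

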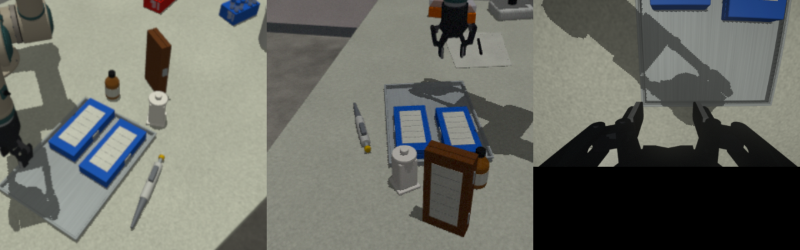

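The box lies flat against the end wall (scene view, foot edge against the wall at about (180,90) in the crop) and the hand is clear. I hand the job in.

```bash
python3 -c "
from rig import manip
print(manip.sign_off())"
```

```text
the job is handed in; nothing more can be done
None
```

I tipped the blue slide box over with a loose finger straddle, without gripping it, and lowered it on the lower finger. The finger slid out from under the box with its end about 14 mm up, at 86°. I then pushed the box along the tray floor to the end wall and backed the hand away. The job was handed in at about 21 s of the 70 s allowed.

**Last checks:**
- **Flat, lid up:** the scene and side cameras put the face within 1° of level, with the top 33 mm above the tray floor.
- **Against the wall:** the foot end is within about 1 mm of the wall's inner face by the scene camera. The force rose from 2 to 8 N over the last 2–3 mm of the push and the motion stalled.
- **Square to the wall:** about 0.3–0.4° off, against the 3.5° allowed.
- **Forces:** the readings at the end of each move never passed about 8 N. Readings within a move were not logged, including the moment the box settled off the finger.
- **Other box:** its measured position stayed within camera noise (1–2 mm).
- **Bench items:** the bottle, jar and pipette look unmoved in the pictures. I did not measure them again.
- **Hand:** clear of everything, about 15 cm up.

**Disagreements:**
- The side camera put the box's foot edge about 4 mm farther from the wall than the scene camera did. Its view of that edge was partly blocked by the brown look-alike, so I trusted the scene camera and the force.
- The wrist camera's final tilt fit landed on the box's end face because only that edge was in view. I ignored it.

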